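# Sort a mixed handful of fossils into their trays

### The arm

A 7-joint arm with a two-finger parallel gripper is mounted at the origin on a cart in front of the work surface, level with it; the furniture and walls round the work are solid. World frame = base frame: x ahead of the robot, y to its left, z up, the work surface at z = 0. Lengths are in m, angles in rad, forces in N, time in s.
With the tool pointing down it reaches from about 0.4 to 0.85 m from the base axis. Payload 10.4 kg.
Tool frame: the origin (TCP) lies at the very end of the fingers, on their centre line; the grasp point (between the pads) lies 19 mm behind it; z points along the fingers, y is the line along which they close (so a half turn about z gives the same grasp; the last joint's range is limited). The gripper opens to 85 mm and grips with 20 to 120 N. Pads are 22 mm wide; open, the fingers measure 114 mm over their backs; the gripper's body (76 mm by 85 mm) begins 54 mm behind the grasp point. The pads swing forward as they close: fully open they stand 13 mm farther back than shut.
Start: joints at [1.131, 0.332, -0.065, 1.46, 0.022, 1.35, -0.088], TCP at [0.253, -0.572, 0.21] pointing down, gripper open.
Joint ranges: [-2.6, 2.6], [-0.5, 2.12], [-1.47, 1.34], [0.16, 2.42], [-1.27, 4.41], [0.06, 2.06], [-2.6, 2.6]. Speed limits (rad/s): [2.22, 2.22, 2.79, 2.79, 3.14, 3.14, 3.14].

### API

Orientations are given as a unit quaternion [x, y, z, w].
In Python, from workcell import manip, optics gives the robot as it stands.
- The arm moves only by the tool jog_arm, never from a script. Its arguments are lists of equal length, an entry for each row: "dr": the turn, a rotation vector about the tool's x, y, z normalised to -1 to 1, where 1 is 4 degrees, a list of three; "translation": the shift along the tool's x, y, z normalised to -1 to 1, where 1 is 0.025 m, a list of three; "jaw": the opening, from 0 (shut) to 1 (fully open). A call has 1 to 10 rows; each row shifts and turns the commanded pose from where the row before left it, along the tool's axes as they then stand; what a row does not reach is not made up. A row lasts 1/10 s, in which the tool goes at most 50 mm and 8.59 degrees, less where a joint would pass 70% of its speed; a pose out of reach is approached as far as the arm can. A call with a number of a shift or a turn outside -1 to 1 is refused whole. A call with a gripper value outside its range is refused whole. The fingers move at their own pace and stop on an object; "squeeze" is the grip in N (left out, the last holds). Time passes only in rows, so rows that do not move let the fingers close. It gives the time, the measured TCP pose, the force, the opening and the grip force at its end, in the units of the state.
- manip.get_obs(): the state, without advancing time (a new reading comes with each control period).
- optics.camera(name): name is "scene" or "side" or "wrist"; returns a dict with "color" (400x640x3 uint8, red, green, blue), "mtx" (3x3 intrinsics, pixels), "R" (3x3) and "t" (3): a world point X has camera coordinates R X + t. Camera axes: x right, y down, z forward; pixel columns grow to the right and rows downward; lengths in m; the calibration is good to about 2 mm. A picture is of the moment at which its call begins. There is no depth.
- manip.hand_in(): hands the job in; it is judged then, once.
The state is a dict: "clock": time; "joint_pos": joint angles; "joint_velocities": joint speeds; "tau": joint torques, N m; "position": TCP position; "ee_rot": TCP orientation; "ft_force": force on the tool from outside, world axes, zero at the start; "torque": the same for the moment, N m; "grip_width": opening from 0.0 (shut) to 1.0 (fully open); "grasp_force": force on a finger pad.
Only numpy, scipy, OpenCV 4.12 (cv2) and the standard library are available. Lean on these libraries where they do the work, as an engineer would, in place of code of your own. Each camera call takes 0.05 s, during which the arm holds its last target. There are 200 camera calls.

### The job

Sort the five fossils that lie loose on the table in front of the trays: the two whole bones (the tan vertebra and toe bone) go into the long beech tray, the two dark brown broken pieces (angular piece of tusk and rounded lump of bone) into the square card tray, and the ammonite into the small aluminium tray. They are brittle, so set each one down gently, never dropping it; leave each lying flat on the floor of its tray, the same side up as now, and the two that share a tray not touching each other. Leave the magnifier and the eraser that lie among them where they are.

Things in the scene. Friction and masses are not known exactly. Their poses are not given: they have to be found in the camera images.
- vertebra: Fish vertebra: a light tan waisted disc, 33 mm across and 18 mm high, lying loose on its flat face on the table; a whole bone. Origin: centre of its underside, z up as it lies. Any direction across it will do for a grasp.
- toe_bone: Toe bone: a tan knobbly rod, thick at both ends, 56 mm long along its own y, 22 mm wide along its own x, 20 mm high, lying loose; a whole bone. Grasp it across x at the middle. Origin: centre of its underside, z up as it lies.
- bone_lump: Lump of bone: a dark brown rounded pebble-like broken piece, 30 mm wide along its own x, 42 mm long along its own y, 17 mm high at the middle, lying loose. Grasp it low across x at the middle. Origin: centre of its underside, z up as it lies.
- tusk_piece: Piece of tusk: a dark brown chunky triangular block, lying loose, 38 x 38 mm, 16 mm high. Its straight longest side faces own direction (-0.54, -0.84) and a corner lies across from it, so grasp it along own direction (0.54, 0.84), 31 mm wide there; its sides slope a little, so take it low. Origin: centre of its underside, z up as it lies.
- ammonite: Ammonite, a fossil shell: a flat grey-brown ribbed spiral, 40 mm along its own x, 48 mm along its own y, 14 mm high, lying loose. Grasp it across x. Origin: centre of its underside, z up as it lies.
- wood_tray: Long shallow beech tray, standing still (it does not move), 135 mm along its own x and 200 mm along its own y, 18 mm high; the sides are 6 mm thick (5 mm at the ends), the inner floor is 3 mm above the table, the clear floor 124 x 190 mm. Origin: centre of its underside, z up. Place for the two whole bones.
- card_tray: Square shallow tray of folded grey card with white corner tabs, standing still (it does not move), 150 x 150 mm, 22 mm high, walls 3 mm, inner floor 3 mm above the table, clear floor 144 x 144 mm. Origin: centre of its underside, z up. Place for the two broken pieces.
- foil_tray: Small oblong tray of pressed aluminium, standing still (it does not move), 87 mm along its own x, 122 mm along its own y, 16 mm high, thin walls, inner floor 1 mm above the table, clear floor 83 x 118 mm. Origin: centre of its underside, z up. Place for the ammonite.
- loupe: Bystander: black round magnifier (loupe), 36 mm across, 27 mm high, standing loose among the fossils; leave it alone. Origin: centre of its underside.
- eraser: Bystander: white eraser in a blue card sleeve, 43 mm along its own y, 19 mm along x, 12 mm high, lying loose among the fossils; leave it alone. Origin: centre of its underside.
Things that resemble listed ones, but are neither listed nor needed, are in the scene too. What is shaped like the tusk_piece but purple or red is not meant.

How it is judged:
At the end, for the whole second after the job is handed in: In tray frames, centres within: bones 52 (x), 85 mm (y) of the beech tray; lump and tusk 60 mm (x, y) of the card tray; ammonite 30 (x), 45 mm (y) of the foil tray. Underside under 10 mm above the tray's, tilt under 0.2 rad, at rest, released; tray mates not touching (x of vertebra in the frame of wood_tray between -0.052 and 0.052 m and y of vertebra in the frame of wood_tray between -0.085 and 0.085 m and z of each of vertebra, toe_bone in the frame of wood_tray below 0.01 m and angle between each of vertebra, toe_bone, bone_lump, tusk_piece, ammonite's own z axis and vertical below 0.2 rad and linear speed of each of vertebra, toe_bone, bone_lump, tusk_piece, ammonite below 0.02 m/s and contact force between each of vertebra, toe_bone, bone_lump, tusk_piece, ammonite and the fingers below 0.05 N and x of toe_bone in the frame of wood_tray between -0.052 and 0.052 m and y of toe_bone in the frame of wood_tray between -0.085 and 0.085 m and x of bone_lump in the frame of card_tray between -0.06 and 0.06 m and y of bone_lump in the frame of card_tray between -0.06 and 0.06 m and z of each of bone_lump, tusk_piece in the frame of card_tray below 0.01 m and x of tusk_piece in the frame of card_tray between -0.06 and 0.06 m and y of tusk_piece in the frame of card_tray between -0.06 and 0.06 m and x of ammonite in the frame of foil_tray between -0.03 and 0.03 m and y of ammonite in the frame of foil_tray between -0.045 and 0.045 m and z of ammonite in the frame of foil_tray below 0.01 m and contact force between vertebra and toe_bone below 0.02 N and contact force between bone_lump and tusk_piece below 0.02 N).
It fails at once if the magnifier is shifted more than 30 mm (distance of loupe from where it was at the start of the episode above 0.03 m).
It fails at once if the eraser is shifted more than 30 mm (distance of eraser from where it was at the start of the episode above 0.03 m).
It fails at once if a fossil is dropped or thrown (faster than 0.7 m/s while not held, a fall of about 25 mm) ((linear speed of vertebra above 0.7 m/s and contact force between vertebra and the fingers below 0.05 N) or (linear speed of toe_bone above 0.7 m/s and contact force between toe_bone and the fingers below 0.05 N) or (linear speed of bone_lump above 0.7 m/s and contact force between bone_lump and the fingers below 0.05 N) or (linear speed of tusk_piece above 0.7 m/s and contact force between tusk_piece and the fingers below 0.05 N) or (linear speed of ammonite above 0.7 m/s and contact force between ammonite and the fingers below 0.05 N)).
It also fails if it takes over 106 s, if anything falls off the work surface, if the arm or the gripper's body presses on something with over 40 N, if the wrist force passes 120 N, or if a joint passes its speed limit or range.

## Working session

There is one attempt and no reset: what is moved stays moved. The work goes in short steps, Python scripts to look and compute and a tool call to move; the robot and the scene stay as the last step left them, time stands still between calls to the robot, and variables do not carry over. Pictures are saved under pics/ and viewed, at most 14 in all, crops included, and the job is handed in when it is done.

Besides the shell and the picture viewer there is one more tool, called after ">>>" as name(argument=value, ...) on one line, values as JSON. jog_arm: Moves the arm, as the interface text tells. Scaled input: -1 to 1 covers 0.025 m each way for a shift and 4 degrees each way for a turn. Its arguments: {"type":"object","properties":{"dr":{"type":"array","items":{"type":"array","items":{"type":"number"}}},"translation":{"type":"array","items":{"type":"array","items":{"type":"number"}}},"jaw":{"type":"array","items":{"type":"number"}},"squeeze":{"type":"number"}},"required":["dr","translation","jaw"]}

```bash
mkdir -p pics; cat > h.py <<'E'
import numpy as np, cv2, pickle
from workcell import manip, optics
def shot(cam,name):
    d=optics.camera(cam); d={k:np.array(v) for k,v in d.items()}
    pickle.dump(d,open(f'pics/{name}.pkl','wb')); cv2.imwrite(f'pics/{name}.png',d['color'][:,:,::-1]); return d
def load(name): return pickle.load(open(f'pics/{name}.pkl','rb'))
def atz(d,px,z):
    r=d['R'].T@np.linalg.solve(d['mtx'],[px[0],px[1],1.]); c=-d['R'].T@d['t']
    return c+r*(z-c[2])/r[2]
def tri(obs):
    A=np.zeros((3,3));b=np.zeros(3)
    for d,px in obs:
        r=d['R'].T@np.linalg.solve(d['mtx'],[px[0],px[1],1.]);r/=np.linalg.norm(r);c=-d['R'].T@d['t']
        M=np.eye(3)-np.outer(r,r);A+=M;b+=M@c
    return np.linalg.solve(A,b)
def proj(d,X):
    p=d['mtx']@(d['R']@np.array(X)+d['t']); return p[:2]/p[2]
E
python3 - <<'E'
from h import *
for c in ['scene','side','wrist']:
    d=shot(c,c+'0'); print(c,-d['R'].T@d['t'],d['R'][2])
o=manip.get_obs(); print(o)
E
```

```text
scene [ 0.1345215  -0.59694615  0.53479994] [ 0.43838665  0.69787267 -0.56638403]
side [0.23020294 0.74906653 0.53892919] [ 0.29748143 -0.80201928 -0.51794775]
wrist [ 0.32995093 -0.53755211  0.37201127] [-0.29755987 -0.13102385 -0.94566954]
{'clock': 0.15, 'joint_pos': array([ 1.13143147,  0.33272211, -0.06469708,  1.46074907,  0.02158983,
        1.34989141, -0.08849323]), 'joint_velocities': array([ 0.00128989, -0.00344025,  0.00251117, -0.00290584, -0.0010756 ,
        0.00016838,  0.00052379]), 'tau': array([ 1.02108694e-03, -6.25827670e+01,  4.94649983e-02, -3.91850889e+01,
        1.62908086e-02,  7.62238051e-03, -1.03447944e-04]), 'position': array([ 0.25287976, -0.57122184,  0.20890124]), 'ee_rot': array([ 9.78364758e-01,  2.06886710e-01, -1.29316944e-04, -5.21801435e-04]), 'ft_force': array([ 0.00561421,  0.41336365, -0.19284645]), 'torque': array([ 0.03045611, -0.03847457,  0.03878273]), 'grasp_force': 0.0, 'grip_width': 1.0010113692835159}
```

```bash
python3 -c "
import cv2,numpy as np
a=[cv2.imread(f'pics/{c}0.png') for c in ['scene','side']]
cv2.imwrite('pics/both.png',cv2.resize(np.vstack(a),(480,600),interpolation=cv2.INTER_AREA))"
```

```text
(no output)
```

View pics/scene0.png

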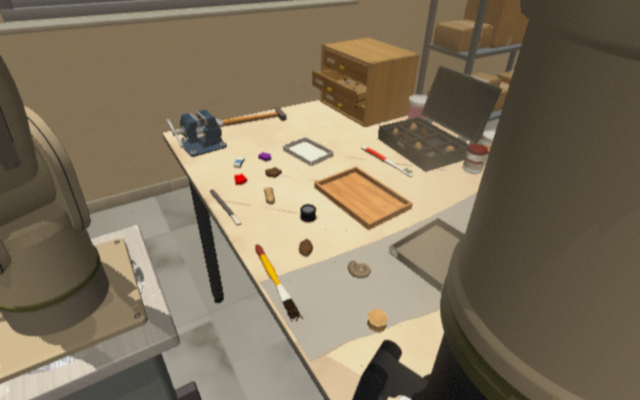

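View pics/side0.png

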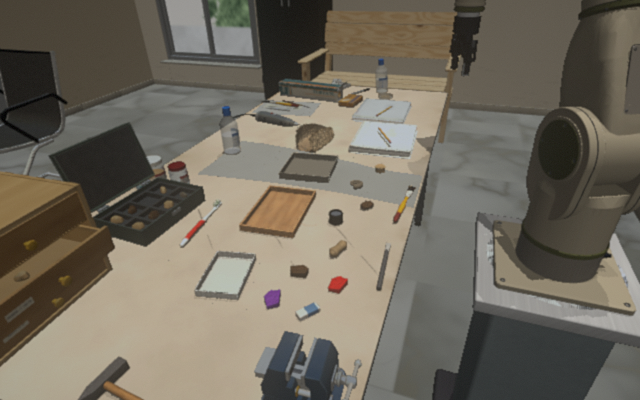

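Scene view: vertebra (377,319), ammonite (359,269), lump (306,247), toe bone (269,195) and tusk (273,172). Decoys are purple (265,156) and red (240,179). The loupe is at (308,212) and the eraser at (239,162). Trays: beech (363,196), card (435,250), foil (308,151). 
In the side view the tusk is at (299,271), purple at (273,299) and red at (338,284). One close crop will confirm this.

```bash
python3 - <<'E'
from h import *
s,d=load('scene0'),load('side0')
P=dict(vert=[(377,319),(380,168)],amm=[(359,269),(357,184)],lump=[(306,247),(367,205)],toe=[(269,195),(338,249)],tusk=[(273,172),(299,271)],loupe=[(308,212),(336,216)],eraser=[(239,162),(307,311)],foil=[(308,151),(226,274)],wood=[(363,196),(280,210)],red=[(240,179),(338,284)],purple=[(265,156),(273,299)])
for k,(a,b) in P.items(): print(k,tri([(s,a),(d,b)]).round(3), atz(s,a,.01).round(3),atz(d,b,.01).round(3))
print('card',atz(d,(309,166),.0))
a=cv2.imread('pics/side0.png')[150:330,190:430]; cv2.imwrite('pics/c1.png',cv2.resize(a,(800,600),interpolation=cv2.INTER_CUBIC))
E
```

```text
vert [ 0.431 -0.306  0.011] [ 0.433 -0.305  0.01 ] [ 0.431 -0.308  0.01 ]
amm [ 0.474 -0.198  0.006] [ 0.474 -0.2    0.01 ] [ 0.471 -0.189  0.01 ]
lump [ 0.419 -0.095  0.007] [ 0.419 -0.098  0.01 ] [ 0.417 -0.089  0.01 ]
toe [0.434 0.105 0.008] [0.433 0.102 0.01 ] [0.433 0.108 0.01 ]
tusk [0.489 0.196 0.006] [0.487 0.191 0.01 ] [0.486 0.2   0.01 ]
loupe [ 0.475 -0.008  0.016] [ 0.48  -0.001  0.01 ] [ 0.477 -0.015  0.01 ]
eraser [0.434 0.29  0.005] [0.431 0.282 0.01 ] [0.432 0.295 0.01 ]
foil [0.626 0.251 0.006] [0.622 0.244 0.01 ] [0.623 0.255 0.01 ]
wood [ 0.626 -0.007  0.004] [ 0.623 -0.013  0.01 ] [0.621 0.002 0.01 ]
red [0.402 0.207 0.006] [0.401 0.201 0.01 ] [0.4   0.211 0.01 ]
purple [0.506 0.283 0.006] [0.505 0.277 0.01 ] [0.503 0.288 0.01 ]
card [ 0.64985451 -0.27598993  0.        ]
```

View pics/c1.png

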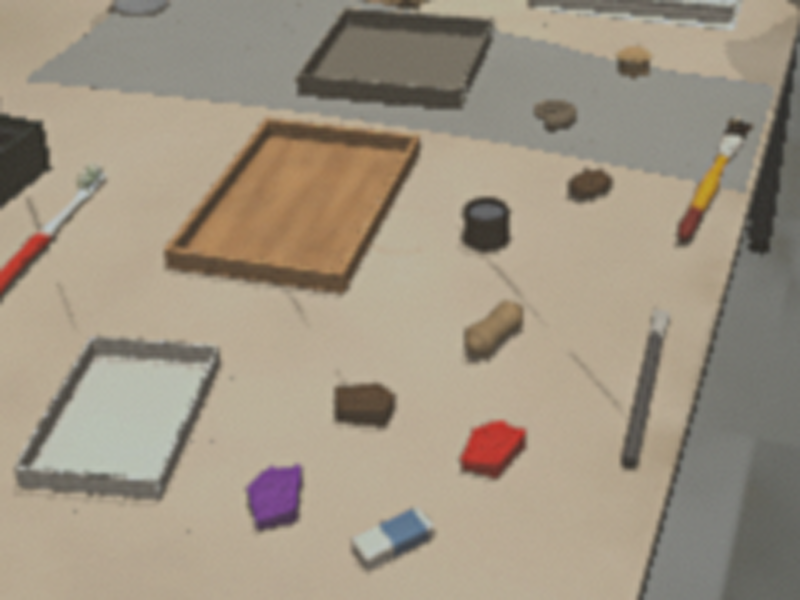

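View pics/wrist0.png

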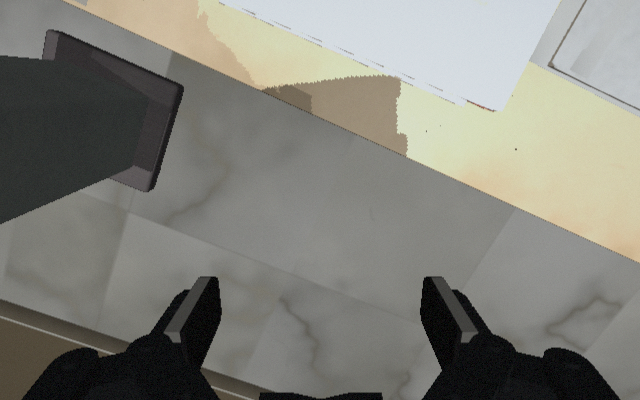

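The crop confirms the choice: angular dark brown tusk at crop (365,403), with purple (275,495) and red (493,447) beside it. The rounded lump is at (590,185). All five fossils are identified. The wrist view at the start shows only the table edge. Next I write a planner and go above the vertebra.

```bash
cat >> h.py <<'E'
from scipy.spatial.transform import Rotation as Ro
def yaw():
    x=Ro.from_quat(manip.get_obs()['ee_rot']).as_matrix()[:,0]; return np.degrees(np.arctan2(x[1],x[0]))
def plan(*wps, p0=None, y0=None, level=True):
    """waypoints (x,y,z,yawdeg); prints rows in tool units"""
    o=manip.get_obs(); p=np.array(o['position'] if p0 is None else p0,float); y=yaw() if y0 is None else y0
    print('at',p.round(4),round(y,2),'tilt',(Ro.from_quat(o['ee_rot']).as_matrix()[:2,2]*57.3).round(2),'t',round(o['clock'],2),'w',round(o['grip_width'],3))
    for w in wps:
        dy=(w[3]-y+180)%360-180; q=np.array(w[:3])
        for n in range(1,60):
            T=[];Z=[];pp=p.copy();yy=y
            for i in range(n):
                a=np.radians(yy);d=(q-pp)/(n-i)
                t=np.array([d[0]*np.cos(a)+d[1]*np.sin(a), d[0]*np.sin(a)-d[1]*np.cos(a), -d[2]])/.025
                t=t.round(2);r=round(-(w[3]-yy+180)%360 and -(((w[3]-yy+180)%360)-180)/(n-i)/4,2)
                T.append(t.tolist());Z.append(r)
                t=t*.025;pp=pp+[t[0]*np.cos(a)+t[1]*np.sin(a),t[0]*np.sin(a)-t[1]*np.cos(a),-t[2]];yy-=r*4
            if abs(np.array(T)).max()<=1 and abs(np.array(Z)).max()<=1: break
        u=all(t==T[0] for t in T)
        print('->',w,'rows',n,'dz',Z if not len(set(Z))==1 else Z[0],'T',T)
        p,y=pp,yy
E
python3 -c "
from h import *
plan((.431,-.306,.15,0))"
```

```text
at [ 0.2529 -0.5712  0.2089] 23.88 tilt [-0.03  0.06] t 0.15 w 1.001
-> (0.431, -0.306, 0.15, 0) rows 11 dz [np.float64(0.54), np.float64(0.54), np.float64(0.54), np.float64(0.54), np.float64(0.54), np.float64(0.54), np.float64(0.55), np.float64(0.54), np.float64(0.55), np.float64(0.54), np.float64(0.55)] T [[0.98, -0.62, 0.21], [0.96, -0.66, 0.21], [0.93, -0.69, 0.22], [0.91, -0.73, 0.21], [0.88, -0.76, 0.22], [0.85, -0.79, 0.21], [0.82, -0.82, 0.22], [0.79, -0.86, 0.21], [0.75, -0.88, 0.22], [0.72, -0.91, 0.21], [0.68, -0.94, 0.22]]
```

>>> jog_arm(dr=[[0,0,0.6],[0,0,0.6],[0,0,0.6],[0,0,0.6],[0,0,0.6],[0,0,0.6],[0,0,0.6],[0,0,0.6],[0,0,0.6],[0,0,0.57]], translation=[[0.98,-0.62,0.2],[0.96,-0.66,0.2],[0.93,-0.7,0.2],[0.9,-0.74,0.2],[0.88,-0.78,0.2],[0.85,-0.82,0.2],[0.82,-0.85,0.2],[0.79,-0.88,0.2],[0.75,-0.9,0.2],[0.72,-0.92,0.2]], jaw=[1,1,1,1,1,1,1,1,1,1])

```text
clock: 1.15
position: [0.419, -0.3288, 0.1592]
ee_rot: [1.0, -0.001, -0.0, -0.0]
ft_force: [1.1, -0.5, 0.6]
grip_width: 1.002
grasp_force: 0.0
```

```bash
python3 -c "
from h import *
plan((.431,-.306,.15,0)); d=shot('wrist','w1'); print(proj(d,(.431,-.306,.01)),d['mtx'])"
```

```text
at [ 0.419  -0.3288  0.1592] -0.1 tilt [-0.01  0.  ] t 1.15 w 1.002
-> (0.431, -0.306, 0.15, 0) rows 1 dz -0.03 T [[0.48, -0.91, 0.37]]
[294.81975514 170.02012368] [[353.37031498   0.         320.42766458]
 [  0.         353.37031498 206.85821651]
 [  0.           0.           1.        ]]
```

View pics/w1.png

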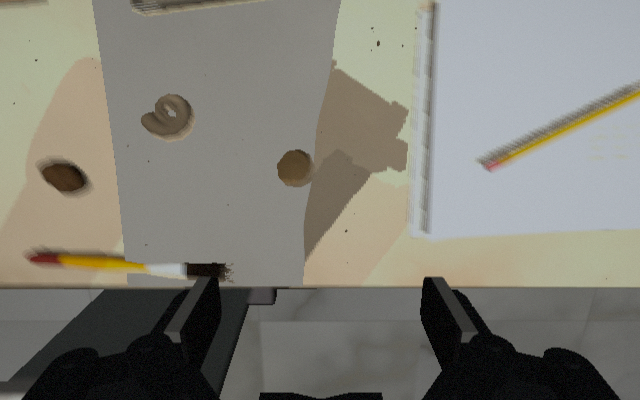

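The wrist view shows the vertebra at (295,168), 2 px from prediction. The ammonite is at (167,117) and the lump at (65,176), its long axis about 25° off image horizontal.

```bash
python3 - <<'E'
from h import *
s,d,w=load('scene0'),load('side0'),load('w1')
for k,a,b,c in [('vert',(377,319),(380,168),(295,168)),('amm',(359,269),(357,184),(167,117)),('lump',(306,247),(367,205),(65,176))]:
    print(k,tri([(s,a),(d,b),(w,c)]).round(4),atz(w,c,.008).round(4))
v=atz(w,(295,168),.009)
plan((v[0],v[1],.06,0),(v[0],v[1],.004,0))
E
```

```text
vert [ 0.4319 -0.306   0.0108] [ 0.4324 -0.3061  0.008 ]
amm [ 0.4755 -0.1966  0.0061] [ 0.4775 -0.1965  0.008 ]
lump [ 0.4214 -0.0943  0.0057] [ 0.4253 -0.0958  0.008 ]
at [ 0.4221 -0.3237  0.1584] 0.09 tilt [0.02 0.15] t 1.2 w 1.0
-> (np.float64(0.43263205041699365), np.float64(-0.3061357373332533), 0.06, 0) rows 4 dz [np.float64(0.01), np.float64(0.0), np.float64(0.01), np.float64(0.0)] T [[0.11, -0.18, 0.98], [0.1, -0.17, 0.99], [0.11, -0.18, 0.98], [0.1, -0.17, 0.99]]
-> (np.float64(0.43263205041699365), np.float64(-0.3061357373332533), 0.004, 0) rows 3 dz 0.0 T [[0.0, -0.0, 0.75], [0.0, -0.0, 0.74], [0.0, -0.0, 0.75]]
```

>>> jog_arm(dr=[[0,0,0],[0,0,0],[0,0,0],[0,0,0],[0,0,0]], translation=[[0.1,-0.15,1],[0.1,-0.15,1],[0.1,-0.15,1],[0.1,-0.15,1],[0,0,0]], jaw=[1,1,0.8,0.7,0.65], squeeze=25)

```text
clock: 1.7
position: [0.4267, -0.3131, 0.0564]
ee_rot: [1.0, 0.001, -0.002, -0.002]
ft_force: [-0.3, 0.5, 0.6]
grip_width: 0.652
grasp_force: 0.0
```

```bash
python3 -c "
from h import *
plan((.4325,-.306,.004,0)); d=shot('wrist','w2')"
```

```text
at [ 0.4267 -0.3131  0.0564] 0.06 tilt [-0.27  0.21] t 1.7 w 0.652
-> (0.4325, -0.306, 0.004, 0) rows 3 dz [np.float64(0.01), np.float64(0.0), np.float64(0.01)] T [[0.08, -0.09, 0.7], [0.08, -0.1, 0.7], [0.07, -0.09, 0.7]]
```

View pics/w2.png

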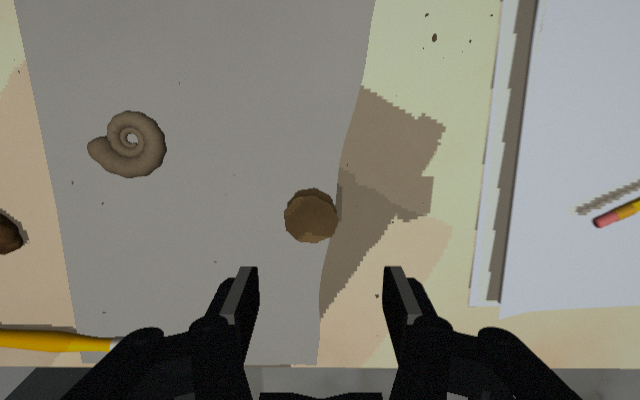

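Wrist close up: vertebra at (311,215), ammonite at (129,144) with its long axis roughly along world y.

```bash
python3 - <<'E'
from h import *
s,d,w,w2=load('scene0'),load('side0'),load('w1'),load('w2')
print(tri([(s,(377,319)),(d,(380,168)),(w2,(311,215))]),atz(w2,(311,215),.01),atz(w2,(129,144),.008),atz(w2,(166,140),.005),atz(w2,(88,150),.005))
v=atz(w2,(311,215),.009)
plan((v[0],v[1],.004,0))
E
```

```text
[ 0.43205762 -0.30653887  0.01056977] [ 0.43327353 -0.30724603  0.01      ] [ 0.47751927 -0.19884084  0.008     ] [ 0.47947971 -0.21999091  0.005     ] [ 0.47334335 -0.17153829  0.005     ]
at [ 0.4276 -0.3142  0.0585] 0.04 tilt [-0.15  0.11] t 1.75 w 0.646
-> (np.float64(0.43289865256638793), np.float64(-0.30721471446989157), 0.004, 0) rows 3 dz [np.float64(0.0), np.float64(0.0), np.float64(0.01)] T [[0.07, -0.09, 0.73], [0.07, -0.09, 0.72], [0.07, -0.1, 0.73]]
```

>>> jog_arm(dr=[[0,0,0],[0,0,0],[0,0,0],[0,0,0],[0,0,0],[0,0,0],[0,0,0],[0,0,0],[0,0,0]], translation=[[0.1,-0.14,0.7],[0.1,-0.14,0.75],[0,0,0.73],[0,0,0],[0,0,0],[0,0,0],[0,0,0],[0,0,0],[0,0,0]], jaw=[0.65,0.65,0.65,0.65,0,0,0,0,0])

```text
clock: 2.65
position: [0.4338, -0.3081, 0.0054]
ee_rot: [1.0, -0.0, 0.0, 0.0]
ft_force: [-0.4, -0.1, 0.0]
grip_width: -0.003
grasp_force: 0.0
```

```bash
python3 -c "
from h import *
s,d=load('scene0'),load('side0')
# tray corners in side view (crop px/3.333+offset)
f=lambda x,y:(x/800*240+190,y/600*180+150)
for n,c in dict(card=[(345,11),(493,21),(464,104),(299,95)],wood=[(265,122),(419,138),(345,289),(167,265)],foil=[(94,340),(219,348),(160,495),(20,485)]).items():
    z=[.022,.018,.016][['card','wood','foil'].index(n)]
    P=[atz(d,f(*q),z) for q in c]; print(n,np.round(P,3).tolist(),np.mean(P,0).round(3))
plan((.43,-.306,.06,0))"
```

```text
card [[0.714, -0.306, 0.022], [0.57, -0.326, 0.022], [0.544, -0.161, 0.022], [0.683, -0.134, 0.022]] [ 0.628 -0.232  0.022]
wood [[0.694, -0.088, 0.018], [0.562, -0.102, 0.018], [0.538, 0.106, 0.018], [0.668, 0.118, 0.018]] [0.615 0.009 0.018]
foil [[0.672, 0.205, 0.016], [0.591, 0.187, 0.016], [0.562, 0.312, 0.016], [0.641, 0.33, 0.016]] [0.616 0.258 0.016]
at [ 0.4338 -0.3081  0.0054] -0.0 tilt [ 0.03 -0.03] t 2.65 w -0.003
-> (0.43, -0.306, 0.06, 0) rows 3 dz -0.0 T [[-0.05, -0.03, -0.73], [-0.05, -0.03, -0.73], [-0.05, -0.03, -0.72]]
```

```bash
python3 -c "
from h import *
shot('wrist','w3')
a=shot('side','s3')['color'][90:240,300:500,::-1]; cv2.imwrite('pics/s3c.png',cv2.resize(a,None,fx=3.2,fy=3.2,interpolation=cv2.INTER_CUBIC))
b=cv2.imread('pics/w3.png');a=cv2.imread('pics/s3c.png'); cv2.imwrite('pics/j3.png',np.vstack([cv2.resize(b,(480,300)),cv2.resize(a,(480,300))]))
"
```

```text
(no output)
```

View pics/j3.png

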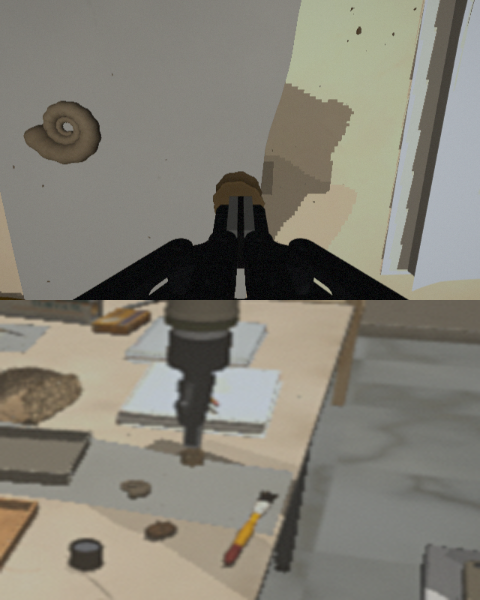

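The fingers are shut. The vertebra shows just ahead of them at joint-picture (238,188), so it was missed or squeezed out. I'll back up a little and look again.

>>> jog_arm(dr=[[0,0,0],[0,0,0],[0,0,0],[0,0,0]], translation=[[0,0,-0.8],[0,0,-0.8],[0,0,0],[0,0,0]], jaw=[0,0,0.6,0.6])

```text
clock: 3.15
position: [0.4336, -0.3081, 0.0451]
ee_rot: [1.0, -0.0, 0.0, 0.0]
ft_force: [-0.8, 0.6, 1.1]
grip_width: 0.329
grasp_force: 0.0
```

```bash
python3 -c "
from h import *
plan(); d=shot('wrist','w4'); cv2.imwrite('pics/w4c.png',cv2.resize(d['color'][100:340,180:460,::-1],None,fx=2.5,fy=2.5,interpolation=cv2.INTER_CUBIC))
print('tcp px',proj(d,manip.get_obs()['position']))
"
```

```text
at [ 0.4336 -0.3081  0.0451] -0.0 tilt [ 0.03 -0.03] t 3.15 w 0.329
tcp px [319.47246457 258.72175793]
```

View pics/w4c.png

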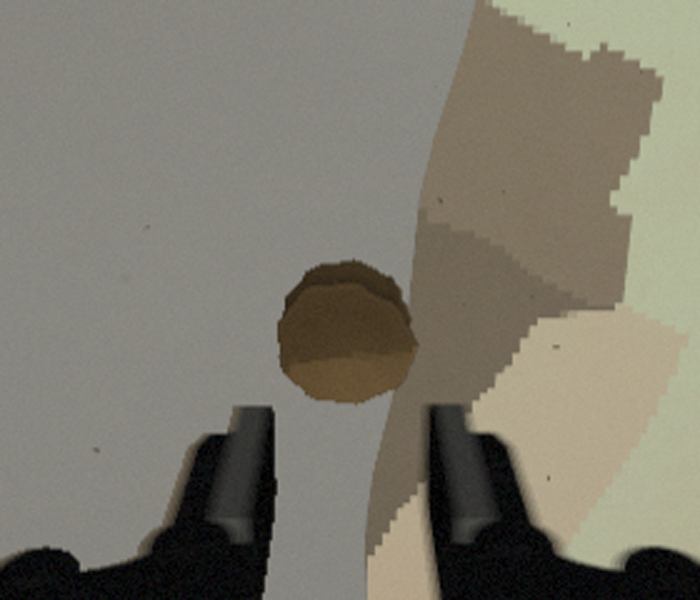

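The vertebra's top is centred at crop (347,343), i.e. px (319,237), and it is upright.

```bash
python3 -c "
from h import *
d=load('w4')
for z in (.009,.018): print(atz(d,(319,237),z))
print(atz(d,(319,204.5),0.009),atz(d,(319,261.5),.018),atz(d,(292,234),.018),atz(d,(347,238),.018))
w=load('w2'); print(atz(w,(311,215),.018),atz(w,(311,187.5),.009),atz(w,(311,243),.018))
w=load('w1'); print(atz(w,(295,168),.018))
"
```

```text
[ 0.4298193  -0.30745172  0.009     ]
[ 0.43379005 -0.30748412  0.018     ]
[ 0.45087818 -0.30747808  0.009     ] [ 0.41774606 -0.30746404  0.018     ] [ 0.4357051  -0.29169724  0.018     ] [ 0.43314592 -0.32392509  0.018     ]
[ 0.43627254 -0.30749656  0.018     ] [ 0.45105169 -0.30735182  0.009     ] [ 0.41757578 -0.30735534  0.018     ]
[ 0.4346585  -0.30679664  0.018     ]
```

```bash
python3 -c "
from h import *
d=load('s3')
for z in (0,.005,.018,.03): print(z,proj(d,(.434,-.308,z)))
w=load('w3'); print('w3',proj(w,(.434,-.308,.005)),proj(w,(.451,-.3075,.009)),proj(w,(.434,-.3075,.018)))
print(w['R'].T@-w['t'], load('w4')['R'].T@-load('w4')['t'])
a=np.hstack([cv2.resize(load(n)['color'][y:y+60,x:x+60,::-1],(400,400),interpolation=cv2.INTER_CUBIC) for n,y,x in (('side0',130,350),('s3',130,350))]); b=np.hstack([a]);c=cv2.resize(w['color'][200:300,220:420,::-1],(400,200));cv2.imwrite('pics/j4.png',np.vstack([b,np.hstack([c,c*0])]))
"
```

```text
0 [378.83862966 170.78735507]
0.005 [378.92912527 169.31389088]
0.018 [379.16627564 165.45257007]
0.03 [379.38760223 161.84889468]
w3 [319.70742881 257.70481406] [318.65296668 230.20192746] [318.63415553 270.16873285]
[ 0.51783697 -0.30824853  0.16869682] [ 0.51776385 -0.30816921  0.20833243]
```

View pics/j4.png

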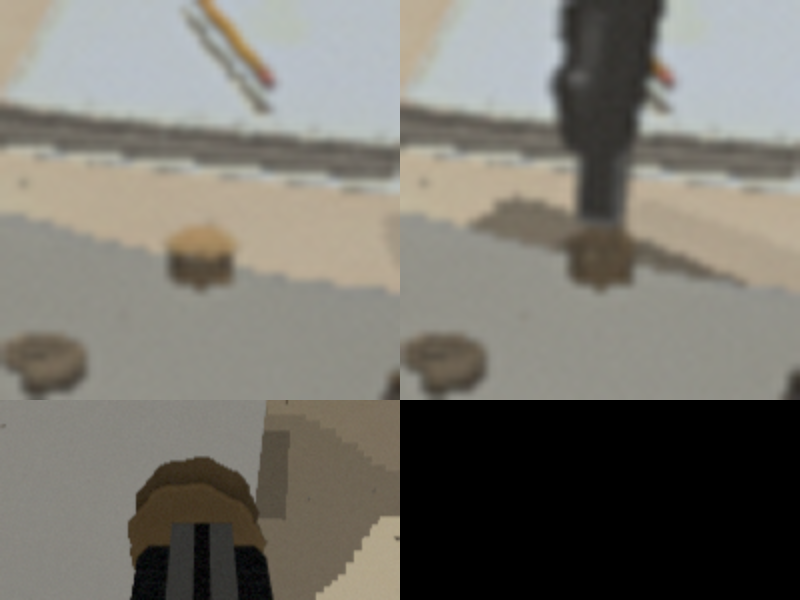

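The fingers closed just above the vertebra's top: in the side crop the tip bottom touches the disc's top, at row 225 of 400. So the real tips sit higher than the stated TCP. I'll measure that offset at several openings.

```bash
python3 - <<'E'
from h import *
from scipy.optimize import brentq
# camera is fixed to the tool: cam = tcp + (.084,0,.1634); use tool pos from camera centre
for n,row,w in (('w3',261,0),('w4',262,.33),('w2',267,.646),('w1',278,1.)):
    d=load(n); c=-d['R'].T@d['t']; tcp=c-[.0842,0,.1633]
    for fx in (.011,.0):
        z=brentq(lambda z:proj(d,(tcp[0]+fx,tcp[1],z))[1]-row,tcp[2]-.05,tcp[2]+.12)
        print(n,w,'fx',fx,'tip above tcp',round(z-tcp[2],4))
E
```

```text
w3 0 fx 0.011 tip above tcp 0.0235
w3 0 fx 0.0 tip above tcp 0.0025
w4 0.33 fx 0.011 tip above tcp 0.0245
w4 0.33 fx 0.0 tip above tcp 0.0036
w2 0.646 fx 0.011 tip above tcp 0.0306
w2 0.646 fx 0.0 tip above tcp 0.0107
w1 1.0 fx 0.011 tip above tcp 0.0383
w1 1.0 fx 0.0 tip above tcp 0.0195
```

>>> jog_arm(dr=[[0,0,0],[0,0,0],[0,0,0],[0,0,0]], translation=[[0,0,0.7],[0,0,0.7],[0,0,0.7],[0,0,0]], jaw=[0.65,0.65,0.65,0.65])

```text
clock: 3.6
position: [0.4315, -0.3066, -0.0105]
ee_rot: [1.0, 0.0, -0.002, -0.002]
ft_force: [0.7, 0.2, -0.6]
grip_width: 0.653
grasp_force: 0.0
```

```bash
python3 - <<'E'
from h import *
plan();print(manip.get_obs()['ft_force'])
a=shot('side','s5');w=shot('wrist','w5')
A=cv2.resize(a['color'][120:190,330:430,::-1],(800,560),interpolation=cv2.INTER_CUBIC)[:, 100:600]
B=cv2.resize(w['color'][180:400,220:420,::-1],(300,330))
A=cv2.resize(A,(500,560));C=np.zeros((560,800,3),np.uint8);C[:,:500]=A;C[:330,500:]=B
cv2.imwrite('pics/j5.png',C)
E
```

```text
at [ 0.4315 -0.3066 -0.0105] 0.01 tilt [-0.26  0.18] t 3.6 w 0.653
[ 0.65654975  0.18466763 -0.62818231]
```

View pics/j5.png

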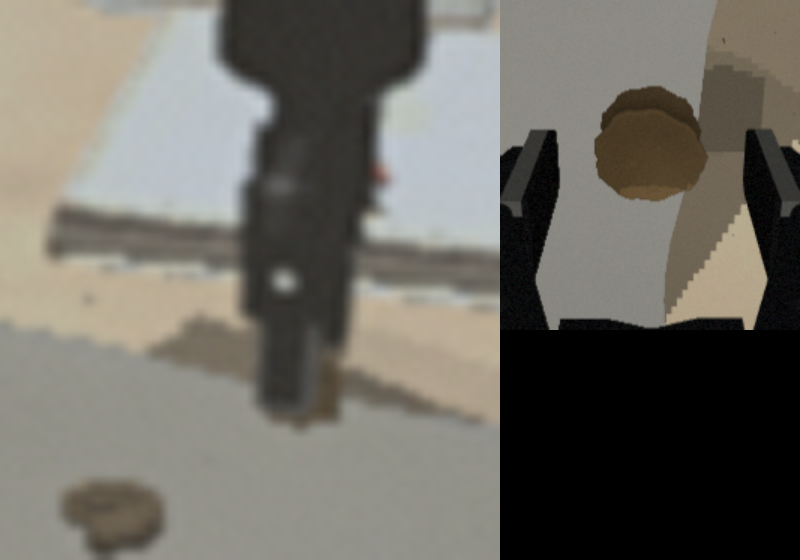

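The fingers straddle the vertebra with no contact, though the reported TCP z is -0.0105. The near finger's bottom is at panel (285,410), i.e. side px (378,171).

```bash
python3 - <<'E'
from h import *
d=load('s5')
r=d['R'].T@np.linalg.solve(d['mtx'],[378.1,171.2,1.]); c=-d['R'].T@d['t']
for y in (-.279,-.271,-.265): print(c+r*(y-c[1])/r[1])
w=load('w5')
# finger pads tips front edges in wrist: panel->px scale 1.5 ; left tip (540,130)->((540-500)/1.5+220,130/1.5+180)
for q in [(533,130),(555,130),(748,130),(768,130)]:
    px=((q[0]-500)/1.5+220,q[1]/1.5+180); print(px,atz(w,px,.0).round(4),atz(w,px,.01).round(4),atz(w,px,.02).round(4))
px=((651-500)/1.5+220,155/1.5+180);print('vert',atz(w,px,.018))
E
```

```text
[ 0.43053886 -0.279       0.0131008 ]
[ 0.42897993 -0.271       0.01719259]
[ 0.42781073 -0.265       0.02026143]
(242.0, 266.6666666666667) [ 0.4325 -0.2689  0.    ] [ 0.438  -0.2714  0.01  ] [ 0.4435 -0.2739  0.02  ]
(256.6666666666667, 266.6666666666667) [ 0.4325 -0.2761  0.    ] [ 0.438  -0.2781  0.01  ] [ 0.4435 -0.2802  0.02  ]
(385.33333333333337, 266.6666666666667) [ 0.4326 -0.3391  0.    ] [ 0.4381 -0.3371  0.01  ] [ 0.4436 -0.335   0.02  ]
(398.66666666666663, 266.6666666666667) [ 0.4326 -0.3457  0.    ] [ 0.4381 -0.3432  0.01  ] [ 0.4436 -0.3407  0.02  ]
vert [ 0.43419818 -0.30748147  0.018     ]
```

Tip width and views agree: the tips are 30 mm above the reported TCP at opening 0.65 and about 25 mm at 0.4. So I grasp at a reported TCP z of about -0.02.

>>> jog_arm(dr=[[0,0,0],[0,0,0],[0,0,0],[0,0,0],[0,0,0],[0,0,0]], translation=[[0,0,0.4],[0,0,0],[0,0,0],[0,0,0],[0,0,0],[0,0,0]], jaw=[0.65,0.4,0,0,0,0])

```text
clock: 4.3
position: [0.4336, -0.3081, -0.0173]
ee_rot: [1.0, -0.0, 0.0, 0.0]
ft_force: [-0.1, -0.1, -0.3]
grip_width: 0.367
grasp_force: 24.8
```

```bash
python3 - <<'E'
from h import *
s=load('scene0')
for n,z,c in (('wood',.018,[(315,187),(357,169),(411,203),(369,225)]),('foil',.016,[(283,151),(305,138),(333,153),(312,165)])):
    P=[atz(s,q,z) for q in c]; print(n,np.round(P,3).tolist(),np.mean(P,0).round(3))
plan((.4336,-.308,.045,0),(.622,-.045,.045,0))
E
```

```text
wood [[0.538, 0.066, 0.018], [0.675, 0.084, 0.018], [0.693, -0.099, 0.018], [0.562, -0.114, 0.018]] [ 0.617 -0.016  0.018]
foil [[0.556, 0.268, 0.016], [0.649, 0.308, 0.016], [0.67, 0.19, 0.016], [0.587, 0.162, 0.016]] [0.615 0.232 0.016]
at [ 0.4336 -0.3081 -0.0173] -0.0 tilt [ 0.01 -0.02] t 4.3 w 0.367
-> (0.4336, -0.308, 0.045, 0) rows 3 dz -0.0 T [[-0.0, -0.0, -0.83], [-0.0, -0.0, -0.83], [-0.0, -0.0, -0.83]]
-> (0.622, -0.045, 0.045, 0) rows 11 dz -0.0 T [[0.68, -0.96, -0.0], [0.69, -0.96, -0.0], [0.68, -0.96, -0.0], [0.69, -0.96, -0.0], [0.68, -0.95, -0.0], [0.69, -0.96, -0.0], [0.68, -0.95, -0.0], [0.69, -0.96, -0.0], [0.68, -0.95, -0.0], [0.69, -0.96, -0.0], [0.68, -0.95, -0.0]]
```

>>> jog_arm(dr=[[0,0,0],[0,0,0],[0,0,0],[0,0,0],[0,0,0],[0,0,0],[0,0,0]], translation=[[0,0,-0.8],[0,0,-0.8],[0.3,-0.4,-1],[0.65,-0.95,-0.8],[0.65,-0.95,0],[0.65,-0.95,0],[0.65,-0.95,0]], jaw=[0,0,0,0,0,0,0])

```text
clock: 5.0
position: [0.5067, -0.2021, 0.0679]
ee_rot: [1.0, -0.0, 0.0, 0.0]
ft_force: [1.1, -1.0, -1.3]
grip_width: 0.373
grasp_force: 25.0
```

>>> jog_arm(dr=[[0,0,0],[0,0,0],[0,0,0],[0,0,0],[0,0,0],[0,0,0],[0,0,0],[0,0,0]], translation=[[0.65,-0.95,0],[0.65,-0.95,0],[0.65,-0.95,0],[0.65,-0.95,0],[0.65,-0.95,0],[0.65,-0.95,0],[0,0,0],[0,0,0]], jaw=[0,0,0,0,0,0,0,0])

```text
clock: 5.8
position: [0.6035, -0.06, 0.0673]
ee_rot: [1.0, 0.001, -0.0, 0.0]
ft_force: [0.1, -1.0, -0.2]
grip_width: 0.369
grasp_force: 25.0
```

```bash
python3 - <<'E'
from h import *
plan();print(manip.get_obs()['grasp_force']); shot('wrist','w6')
E
```

```text
at [ 0.6035 -0.06    0.0673] 0.07 tilt [-0.02 -0.  ] t 5.8 w 0.369
25.0331162387738
```

View pics/w6.png

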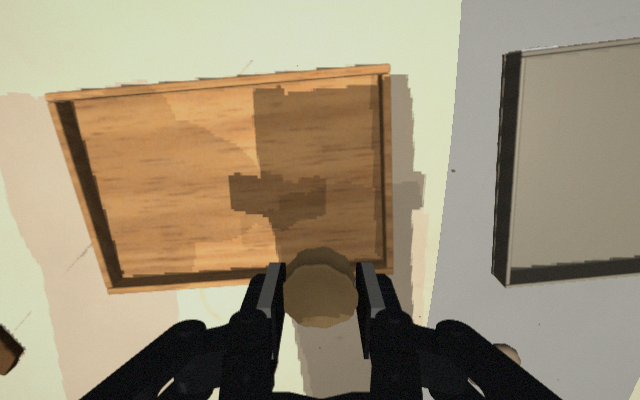

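The vertebra is held level at (320,290). The beech rim corners are (46,95), (390,65), (393,272) and (110,293); the card tray's left rim corners are (504,53) and (507,285).

```bash
python3 - <<'E'
from h import *
w=load('w6')
P=np.array([atz(w,q,.018) for q in [(46,95),(390,65),(393,272),(110,293)]]); print(P.round(4),P.mean(0))
Q=np.array([atz(w,q,.022) for q in [(504,53),(507,285)]]); print('card',Q.round(4))
u=(Q[0]-Q[1])[:2]; L=np.linalg.norm(u);u/=L; n=np.array([u[1],-u[0]]); print('len',L,'c',(Q[:,:2].mean(0)+.075*n),np.degrees(np.arctan2(u[1],u[0])))
E
```

```text
[[ 0.6823  0.0972  0.018 ]
 [ 0.6985 -0.099   0.018 ]
 [ 0.568  -0.1096  0.018 ]
 [ 0.5513  0.0857  0.018 ]] [ 0.62501588 -0.00645796  0.018     ]
card [[ 0.7045 -0.1598  0.022 ]
 [ 0.5604 -0.1864  0.022 ]]
len 0.14652290970296475 c [ 0.64602729 -0.24683213] 10.449041783646786
```

>>> jog_arm(dr=[[0,0,0],[0,0,0],[0,0,0],[0,0,0],[0,0,0],[0,0,0],[0,0,0],[0,0,0]], translation=[[0.5,-0.3,0],[0.5,-0.3,0.3],[0,0,0.9],[0,0,0.9],[0,0,0.6],[0,0,0.3],[0,0,0.22],[0,0,0]], jaw=[0,0,0,0,0,0,0,0])

```text
clock: 6.65
position: [0.6285, -0.0458, -0.013]
ee_rot: [1.0, -0.0, -0.0, 0.0]
ft_force: [0.5, -0.1, -1.3]
grip_width: 0.371
grasp_force: 25.0
```

>>> jog_arm(dr=[[0,0,0],[0,0,0],[0,0,0],[0,0,0],[0,0,0],[0,0,0],[0,0,0]], translation=[[0,0,0],[0,0,0],[0,0,-0.5],[0,0,-1],[0,0,-1],[-0.5,-0.4,-1],[-1,-0.8,-1]], jaw=[0.6,0.6,0.6,0.6,0.6,0.6,0.6])

```text
clock: 7.35
position: [0.5919, -0.0167, 0.1018]
ee_rot: [1.0, -0.001, 0.001, 0.0]
ft_force: [-0.1, 0.3, 0.5]
grip_width: 0.6
grasp_force: 0.0
```

>>> jog_arm(dr=[[0,0,0],[0,0,0],[0,0,0],[0,0,0],[0,0,0],[0,0,0],[0,0,0],[0,0,0]], translation=[[-1,-0.8,-0.3],[-1,-0.8,0],[-1,-0.8,0],[-1,-0.8,0],[-1,-0.8,0],[-1,-0.8,0],[0,0,0],[0,0,0]], jaw=[0.7,0.7,0.7,0.7,0.7,0.7,0.7,0.7])

```text
clock: 8.15
position: [0.4415, 0.1048, 0.1082]
ee_rot: [1.0, 0.001, 0.001, 0.0]
ft_force: [0.5, 0.3, 0.7]
grip_width: 0.7
grasp_force: 0.0
```

```bash
cat >> h.py <<'E'
def seg(d,guess,z,R=.045,thr=40,save=None):
    """object nearest guess on its local table patch: rectify the plane z, segment vs. median colour, ellipse/rect"""
    S=2000.;n=int(2*R*S)
    g=np.mgrid[0:n,0:n]; X=guess[0]+R-g[0]/S; Y=guess[1]+R-g[1]/S   # up=+x, left=+y
    p=np.stack([X,Y,np.full_like(X,z)],-1)@d['R'].T+d['t']; p=p@d['mtx'].T; p=(p[...,:2]/p[...,2:]).astype(np.float32)
    im=cv2.remap(d['color'],p[...,0],p[...,1],cv2.INTER_LINEAR)
    bg=np.median(im.reshape(-1,3),0); bgc=bg/bg.sum()
    f=im.astype(float); 
    m=(np.abs(f-bg).sum(-1)>thr).astype(np.uint8)
    m=cv2.morphologyEx(m,cv2.MORPH_OPEN,np.ones((5,5),np.uint8))
    k,l,st,c=cv2.connectedComponentsWithStats(m)
    out=[]
    for i in range(1,k):
        if st[i,4]<400: continue
        cn=max(cv2.findContours((l==i).astype(np.uint8),0,1)[0],key=cv2.contourArea)
        (u,v),(a,b),t=cv2.minAreaRect(cn); pts=cv2.boxPoints(((u,v),(a,b),t)); e=[pts[1]-pts[0],pts[2]-pts[1]]; e=max(e,key=np.linalg.norm)
        ang=np.degrees(np.arctan2(-e[0],-e[1]))%180
        out.append((np.round([guess[0]+R-v/S,guess[1]+R-u/S],4),'mm',round(a/S*1000,1),round(b/S*1000,1),'long axis deg',round(ang,1),'area',st[i,4]))
    for o in out: print(o)
    if save: cv2.imwrite(save,np.hstack([im[:,:,::-1],cv2.cvtColor(m*255,cv2.COLOR_GRAY2BGR)]))
    return im,m
E
python3 - <<'E'
from h import *
plan(); d=shot('wrist','w7')
im,m=seg(d,(.434,.105),.008,save='pics/seg7.png')
E
```

```text
at [0.4415 0.1048 0.1082] 0.07 tilt [ 0.13 -0.03] t 8.15 w 0.7
(array([0.47  , 0.0985]), 'mm', 18.0, 76.0, 'long axis deg', np.float32(90.0), 'area', np.int32(2890))
(array([0.4235, 0.1128]), 'mm', 68.0, 74.5, 'long axis deg', np.float32(90.0), 'area', np.int32(12168))
```

```bash
python3 - <<'E'
from h import *
im=cv2.imread('pics/seg7.png')[:,:180].astype(float)
s=cv2.blur(im,(5,5))[2::5,2::5]
for q in (s[...,2]/(s[...,0]+1)*10, s.mean(-1)/4):
    print('\n'.join(' '.join('%2d'%min(v,99) for v in r) for r in q)); print()
E
```

```text
10 10 12 12 12 12 12 12 12 12 12 12 12 12 12 12 12 12 12 12 12 12 12 12 12 12 12 12 12 12 12 12 12 12 12 12
12 12 12 12 12 12 12 12 12 12 12 12 12 12 12 12 12 12 12 12 12 12 12 12 12 12 12 12 12 12 12 12 12 12 12 12
12 12 12 12 12 12 12 12 12 12 12 12 12 12 12 12 12 12 12 12 12 12 12 12 12 12 12 12 12 12 12 12 12 12 12 12
12 12 12 12 12 12 12 12 12 12 12 12 12 12 12 12 12 12 12 12 12 12 12 12 12 12 12 12 12 12 12 12 12 12 12 12
12 12 12 12 12 12 12 12 12 12 12 12 12 12 12 12 12 12 12 12 12 12 12 12 12 12 12 12 12 12 12 12 12 12 12 12
12 12 12 12 12 12 12 12 12 12 12 12 12 12 12 12 12 12 12 12 12 12 12 12 12 12 12 12 12 12 12 12 12 12 12 12
12 12 12 12 12 12 12 12 12 12 12 12 12 12 12 12 12 12 12 12 12 12 12 12 12 12 12 12 12 12 12 12 12 12 12 12
12 12 12 12 12 12 12 12 12 12 12 12 12 12 12 12 12 12 12 12 12 12 12 12 12 12 12 12 12 12 12 12 12 12 12 12
12 12 12 12 12 12 12 12 12 12 12 12 12 12 12 12 12 12 12 12 12 12 12 12 12 12 12 12 12 12 12 12 12 12 12 12
12 12 12 12 12 12 12 12 12 12 12 12 12 12 12 12 12 12 12 12 12 12 12 12 12 12 12 12 12 12 12 12 12 12 12 12
12 12 12 12 12 12 12
[... 5976 characters left out ...]
3 23 24 23 23 23 24 24 24 24 23 24 24 23 24 24 24 24
41 41 41 41 41 41 41 41 40 39 39 39 39 39 38 25 24 23 24 24 24 23 23 24 24 23 23 24 24 23 24 24 24 24 24 24
41 41 41 41 41 41 41 41 41 39 39 39 39 39 39 31 24 24 23 23 24 24 24 24 24 24 24 24 24 23 23 24 24 23 23 24
41 41 41 41 41 41 41 41 41 40 39 39 39 39 39 35 25 23 24 24 24 24 24 23 24 24 24 24 24 24 24 23 23 24 23 23
41 41 41 41 41 41 41 41 41 41 39 39 39 39 39 39 33 23 24 23 23 24 24 24 23 24 24 24 24 23 23 23 23 23 23 23
41 41 41 41 41 41 41 41 41 40 39 39 39 39 39 39 37 28 24 24 23 24 24 23 24 23 23 23 24 24 23 23 24 23 23 23
41 40 41 41 41 41 41 41 41 41 39 39 39 39 39 39 39 37 30 23 23 24 24 24 24 23 23 23 23 24 23 23 23 23 23 23
```

```bash
python3 - <<'E'
import re
t=open('h.py').read()
t=t.replace("m=(np.abs(f-bg).sum(-1)>thr).astype(np.uint8)","q=f[...,0]/(f[...,2]+4); m=(q>rb*np.median(q)).astype(np.uint8)").replace("thr=40","rb=1.2")
open('h.py','w').write(t)
from h import *
for z in (.006,.010): seg(load('w7'),(.434,.105),z)
plan()
E
```

```text
(array([0.4339, 0.1032]), 'mm', 55.7, 22.8, 'long axis deg', np.float32(71.6), 'area', np.int32(3982))
(array([0.4353, 0.1031]), 'mm', 54.9, 22.3, 'long axis deg', np.float32(72.1), 'area', np.int32(3823))
at [0.4419 0.1042 0.108 ] -0.01 tilt [ 0.11 -0.02] t 8.2 w 0.702
```

```bash
python3 - <<'E'
from h import *
print(manip.get_obs()['joint_pos'].round(2))
plan((.434,.103,.06,72),(.434,.103,-.016,72))
E
```

```text
[ 0.17  0.08 -0.51  2.    0.04  1.08 -1.94]
at [0.4419 0.1042 0.108 ] -0.01 tilt [ 0.11 -0.02] t 8.2 w 0.702
-> (0.434, 0.103, 0.06, 72) rows 18 dz -1.0 T [[-0.02, 0.0, 0.11], [-0.02, 0.0, 0.11], [-0.02, 0.0, 0.11], [-0.02, -0.0, 0.11], [-0.02, -0.0, 0.11], [-0.02, -0.0, 0.11], [-0.02, -0.0, 0.1], [-0.02, -0.01, 0.11], [-0.01, -0.01, 0.1], [-0.01, -0.01, 0.11], [-0.01, -0.01, 0.1], [-0.01, -0.01, 0.11], [-0.01, -0.01, 0.1], [-0.01, -0.01, 0.11], [-0.02, -0.01, 0.1], [-0.01, -0.01, 0.11], [-0.01, -0.02, 0.1], [-0.01, -0.01, 0.11]]
-> (0.434, 0.103, -0.016, 72) rows 4 dz -0.0 T [[-0.0, -0.0, 0.76], [-0.0, -0.0, 0.76], [-0.0, -0.0, 0.76], [-0.0, -0.0, 0.76]]
```

>>> jog_arm(dr=[[0,0,-1],[0,0,-1],[0,0,-1],[0,0,-1],[0,0,-1],[0,0,-1],[0,0,-1],[0,0,-1],[0,0,-1]], translation=[[-0.1,0,0],[-0.1,0,0],[-0.1,0,0],[0,0,0],[0,0,0],[0,0,0],[0,0,0],[0,0,0],[0,0,0]], jaw=[0.6,0.6,0.6,0.6,0.6,0.6,0.6,0.6,0.6])

```text
clock: 9.1
position: [0.4345, 0.1033, 0.1073]
ee_rot: [0.951, 0.31, 0.0, -0.0]
ft_force: [0.4, 0.1, 0.6]
grip_width: 0.601
grasp_force: 0.0
```

>>> jog_arm(dr=[[0,0,-1],[0,0,-1],[0,0,-1],[0,0,-1],[0,0,-1],[0,0,-1],[0,0,-1],[0,0,-1],[0,0,-1],[0,0,0]], translation=[[0,0,0],[0,0,0],[0,0,0],[0,0,0],[0,0,0],[0,0,0],[0,0,0.5],[0,0,0.5],[0,0,0.5],[0,0,0]], jaw=[0.6,0.6,0.6,0.6,0.6,0.6,0.6,0.6,0.6,0.6])

```text
clock: 10.1
position: [0.4334, 0.1031, 0.0685]
ee_rot: [0.809, 0.588, -0.001, -0.001]
ft_force: [0.5, 0.7, 0.4]
grip_width: 0.599
grasp_force: 0.0
```

```bash
python3 - <<'E'
from h import *
d=shot('wrist','w8')
for z in (.006,.010): seg(d,(.434,.103),z)
plan((.4343,.103,-.016,72))
E
```

```text
(array([0.4343, 0.1025]), 'mm', 56.7, 22.0, 'long axis deg', np.float32(70.8), 'area', np.int32(4013))
(array([0.4349, 0.1038]), 'mm', 55.8, 21.5, 'long axis deg', np.float32(71.6), 'area', np.int32(3889))
at [0.4338 0.1034 0.0693] 71.85 tilt [-0.07  0.  ] t 10.15 w 0.6
-> (0.4343, 0.103, -0.016, 72) rows 4 dz -0.01 T [[-0.0, 0.01, 0.85], [-0.0, 0.0, 0.85], [-0.0, 0.01, 0.86], [-0.01, 0.0, 0.85]]
```

>>> jog_arm(dr=[[0,0,0],[0,0,0],[0,0,0],[0,0,0],[0,0,0],[0,0,0],[0,0,0],[0,0,0],[0,0,0],[0,0,0]], translation=[[0,0,0.8],[0,0,1],[0,0,1],[0,0,0.6],[0,0,0],[0,0,0],[0,0,0],[0,0,0],[0,0,0],[0,0,0]], jaw=[0.6,0.6,0.6,0.6,0.5,0,0,0,0,0])

```text
clock: 11.15
position: [0.4347, 0.1041, -0.0142]
ee_rot: [0.809, 0.588, 0.001, 0.001]
ft_force: [-1.3, -0.6, 7.0]
grip_width: 0.243
grasp_force: 25.9
```

```bash
python3 - <<'E'
from h import *
plan((.4347,.1041,.05,72),(.621,.0435,.05,72),(.621,.0435,-.010,72))
E
```

```text
at [ 0.4347  0.1041 -0.0142] 71.97 tilt [ 0.13 -0.  ] t 11.15 w 0.243
-> (0.4347, 0.1041, 0.05, 72) rows 3 dz [np.float64(-0.0), np.float64(-0.0), np.float64(-0.01)] T [[-0.0, -0.0, -0.86], [-0.0, -0.0, -0.85], [-0.0, -0.0, -0.86]]
-> (0.621, 0.0435, 0.05, 72) rows 8 dz 0.0 T [[-0.0, 0.98, 0.0], [-0.0, 0.98, 0.0], [-0.0, 0.98, 0.0], [-0.0, 0.98, 0.0], [-0.0, 0.98, 0.0], [-0.0, 0.98, 0.0], [-0.0, 0.98, 0.0], [-0.01, 0.98, 0.0]]
-> (0.621, 0.0435, -0.01, 72) rows 3 dz 0.0 T [[0.0, -0.0, 0.8], [0.0, -0.0, 0.8], [0.0, -0.0, 0.8]]
```

>>> jog_arm(dr=[[0,0,0],[0,0,0],[0,0,0],[0,0,0],[0,0,0]], translation=[[0,0,-0.6],[0,0,-1],[0,0,-1],[0,0.98,-0.2],[0,0.98,0]], jaw=[0,0,0,0,0])

```text
clock: 11.65
position: [0.482, 0.0888, 0.0568]
ee_rot: [0.809, 0.588, 0.002, 0.001]
ft_force: [0.8, 0.8, -0.2]
grip_width: 0.245
grasp_force: 25.1
```

>>> jog_arm(dr=[[0,0,0],[0,0,0],[0,0,0],[0,0,0],[0,0,0],[0,0,0],[0,0,0],[0,0,0]], translation=[[0,0.98,0],[0,0.98,0],[0,0.98,0],[0,0.98,0],[0,0.98,0],[0,0.98,0],[0,0,0],[0,0,0]], jaw=[0,0,0,0,0,0,0,0])

```text
clock: 12.45
position: [0.62, 0.0434, 0.0547]
ee_rot: [0.809, 0.588, 0.0, -0.0]
ft_force: [-0.5, 0.5, -1.1]
grip_width: 0.244
grasp_force: 25.1
```

```bash
python3 - <<'E'
from h import *
print(manip.get_obs()['grasp_force'],manip.get_obs()['ft_force']); d=shot('wrist','w9')
plan((.621,.0435,-.0105,72))
E
```

```text
25.139460526406765 [-0.53396825  0.4954002  -1.07365703]
at [0.6195 0.0439 0.0547] 72.01 tilt [-0.02  0.01] t 12.5 w 0.246
-> (0.621, 0.0435, -0.0105, 72) rows 3 dz 0.0 T [[0.0, 0.02, 0.87], [0.0, 0.02, 0.87], [0.0, 0.02, 0.87]]
```

>>> jog_arm(dr=[[0,0,0],[0,0,0],[0,0,0],[0,0,0],[0,0,0],[0,0,0]], translation=[[0,0,0.6],[0,0,0.9],[0,0,0.6],[0,0,0.3],[0,0,0.18],[0,0,0]], jaw=[0,0,0,0,0,0])

```text
clock: 13.1
position: [0.62, 0.0436, -0.0101]
ee_rot: [0.809, 0.588, -0.0, -0.0]
ft_force: [0.4, -0.1, -0.1]
grip_width: 0.247
grasp_force: 25.1
```

>>> jog_arm(dr=[[0,0,0],[0,0,0],[0,0,0]], translation=[[0,0,0.06],[0,0,0.06],[0,0,0]], jaw=[0,0,0])

```text
clock: 13.4
position: [0.6207, 0.0436, -0.0112]
ee_rot: [0.809, 0.588, 0.001, 0.001]
ft_force: [-4.7, -1.4, 11.6]
grip_width: 0.246
grasp_force: 26.4
```

>>> jog_arm(dr=[[0,0,0],[0,0,0],[0,0,0],[0,0,0],[0,0,0],[0,0,0],[0,0,0]], translation=[[0,0,0],[0,0,0],[0,0,-0.5],[0,0,-1],[0,0,-1],[0,0,-1],[-0.9,-0.7,-1]], jaw=[0.5,0.5,0.5,0.5,0.6,0.6,0.6])

```text
clock: 14.1
position: [0.5978, 0.03, 0.1016]
ee_rot: [0.808, 0.589, 0.002, -0.0]
ft_force: [0.5, 0.1, -0.1]
grip_width: 0.6
grasp_force: 0.0
```

>>> jog_arm(dr=[[0,0,0.5],[0,0,0.5],[0,0,0.5],[0,0,0],[0,0,0],[0,0,0],[0,0,0],[0,0,0],[0,0,0]], translation=[[-0.98,-0.73,0],[-0.98,-0.73,0],[-0.98,-0.73,0],[-0.98,-0.73,0],[-0.98,-0.73,0],[-0.98,-0.73,0],[-0.98,-0.73,0],[0,0,0],[0,0,0]], jaw=[0.7,0.7,0.7,0.7,0.7,0.7,0.7,0.7,0.7])

```text
clock: 15.0
position: [0.4137, -0.0829, 0.1005]
ee_rot: [0.839, 0.544, 0.001, 0.001]
ft_force: [-0.4, 0.8, 0.6]
grip_width: 0.701
grasp_force: 0.0
```

```bash
python3 - <<'E'
from h import *
d=shot('wrist','w10')
for z in (.005,.009): seg(d,(.423,-.095),z,R=.035,save='pics/seg10.png')
plan()
E
```

```text
(array([ 0.4203, -0.0951]), 'mm', 39.5, 28.0, 'long axis deg', np.float32(47.3), 'area', np.int32(3300))
(array([ 0.4207, -0.0936]), 'mm', 38.5, 27.7, 'long axis deg', np.float32(42.5), 'area', np.int32(3223))
at [ 0.4142 -0.0824  0.1004] 66.02 tilt [ 0.1  -0.02] t 15.05 w 0.705
```

```bash
cat >> h.py <<'E'
def ell(d,guess,z,R=.035,rb=1.2,sgn=1):
    im,m=seg(d,guess,z,R,rb); k,l,st,c=cv2.connectedComponentsWithStats(m); i=1+np.argmax(st[1:,4])
    v,u=np.nonzero(l==i); X=guess[0]+R-v/2000; Y=guess[1]+R-u/2000
    C=np.cov(X,Y); w,V=np.linalg.eigh(C); print('ell',X.mean().round(4),Y.mean().round(4),(4e3*np.sqrt(w)).round(1),'long',round(np.degrees(np.arctan2(V[1,1],V[0,1]))%180,1))
    cn=max(cv2.findContours((l==i).astype(np.uint8),0,1)[0],key=cv2.contourArea)[:,0]
    return np.c_[guess[0]+R-cn[:,1]/2000,guess[1]+R-cn[:,0]/2000]
E
python3 - <<'E'
from h import *
d=load('w10')
for z in (.004,.007): P=ell(d,(.4205,-.0945),z,R=.035)
for a in range(30,80,5):
    n=np.array([np.sin(np.radians(a)),-np.cos(np.radians(a))]);q=P@n;print(a,'width',round((q.max()-q.min())*1e3,1),end='; ')
E
```

```text
(array([ 0.4202, -0.0955]), 'mm', 39.2, 27.9, 'long axis deg', np.float32(45.0), 'area', np.int32(3338))
ell 0.4201 -0.0952 [27.2 39.2] long 58.3
(array([ 0.4206, -0.0944]), 'mm', 39.2, 27.6, 'long axis deg', np.float32(45.0), 'area', np.int32(3268))
ell 0.4204 -0.0942 [27.  38.7] long 57.6
30 width 30.5; 35 width 29.4; 40 width 28.5; 45 width 27.6; 50 width 27.5; 55 width 27.4; 60 width 27.6; 65 width 28.1; 70 width 28.4; 75 width 28.6;
```

```bash
python3 - <<'E'
from h import *
plan((.4205,-.0945,.02,57),(.4205,-.0945,-.02,57))
E
```

```text
at [ 0.4142 -0.0824  0.1004] 66.02 tilt [ 0.1  -0.02] t 15.05 w 0.705
-> (0.4205, -0.0945, 0.02, 57) rows 4 dz [np.float64(0.56), np.float64(0.56), np.float64(0.57), np.float64(0.56)] T [[-0.08, 0.11, 0.8], [-0.08, 0.11, 0.8], [-0.08, 0.11, 0.81], [-0.07, 0.12, 0.8]]
-> (0.4205, -0.0945, -0.02, 57) rows 2 dz 0.0 T [[-0.0, -0.0, 0.8], [-0.0, -0.0, 0.8]]
```

>>> jog_arm(dr=[[0,0,0.56],[0,0,0.56],[0,0,0.56],[0,0,0.56],[0,0,0],[0,0,0]], translation=[[-0.08,0.11,0.6],[-0.08,0.11,0.7],[-0.08,0.11,0.7],[-0.08,0.12,0.7],[0,0,0],[0,0,0]], jaw=[0.65,0.65,0.65,0.65,0.65,0.65])

```text
clock: 15.65
position: [0.4202, -0.0942, 0.0324]
ee_rot: [0.878, 0.478, 0.0, -0.0]
ft_force: [-0.1, 1.0, 0.5]
grip_width: 0.65
grasp_force: 0.0
```

```bash
python3 - <<'E'
from h import *
d=shot('wrist','w11')
for z in (.004,.007): P=ell(d,(.4205,-.0945),z,R=.035)
plan((.4205,-.0945,-.021,57))
E
```

```text
(array([ 0.4198, -0.0955]), 'mm', 40.0, 27.9, 'long axis deg', np.float32(45.0), 'area', np.int32(3388))
ell 0.4195 -0.0956 [27.4 39.7] long 57.3
(array([ 0.4208, -0.0942]), 'mm', 37.3, 29.0, 'long axis deg', np.float32(33.7), 'area', np.int32(3251))
ell 0.4202 -0.0946 [26.9 38.8] long 57.3
at [ 0.4205 -0.0944  0.0328] 57.16 tilt [0.05 0.01] t 15.7 w 0.648
-> (0.4205, -0.0945, -0.021, 57) rows 3 dz [np.float64(0.01), np.float64(0.01), np.float64(0.02)] T [[-0.0, 0.0, 0.72], [-0.0, 0.0, 0.72], [-0.0, 0.0, 0.71]]
```

>>> jog_arm(dr=[[0,0,0],[0,0,0],[0,0,0],[0,0,0],[0,0,0],[0,0,0],[0,0,0],[0,0,0]], translation=[[0,0,0.7],[0,0,0.9],[0,0,0.55],[0,0,0],[0,0,0],[0,0,0],[0,0,0],[0,0,0]], jaw=[0.65,0.65,0.65,0.65,0.4,0,0,0])

```text
clock: 16.5
position: [0.4206, -0.095, -0.0204]
ee_rot: [0.879, 0.478, 0.001, 0.001]
ft_force: [-1.7, 1.2, 8.1]
grip_width: 0.312
grasp_force: 24.1
```

>>> jog_arm(dr=[[0,0,0],[0,0,0],[0,0,0],[0,0,0]], translation=[[0,0,-0.4],[0,0,-0.8],[0,0,-0.8],[0,0,-0.9]], jaw=[0,0,0,0])

```text
clock: 16.9
position: [0.4197, -0.0949, 0.0525]
ee_rot: [0.879, 0.478, 0.0, 0.0]
ft_force: [0.6, -0.4, -1.1]
grip_width: 0.311
grasp_force: 24.7
```

>>> jog_arm(dr=[[0,0,0],[0,0,0],[0,0,0],[0,0,0],[0,0,0],[0,0,0],[0,0,0],[0,0,0]], translation=[[0.06,0.5,0],[0.06,0.95,0],[0.06,0.95,0],[0.06,0.95,0],[0.06,0.95,0],[0.06,0.95,0],[0,0.5,0],[0,0,0]], jaw=[0,0,0,0,0,0,0,0])

```text
clock: 17.7
position: [0.5463, -0.1667, 0.0505]
ee_rot: [0.879, 0.477, 0.0, 0.0]
ft_force: [-0.2, 0.3, -0.5]
grip_width: 0.308
grasp_force: 24.7
```

```bash
python3 - <<'E'
from h import *
d=shot('wrist','w12'); s=shot('side','s12')
plan((.678,-.241,.05,57))
a=cv2.resize(d['color'][:,:,::-1],(800,500)); b=cv2.resize(s['color'][140:190,260:400,::-1],(800,286))[:,:];C=np.zeros((600,800,3),np.uint8);C[:400]=cv2.resize(a,(800,400))[:,:];C[400:]=cv2.resize(b,(800,200));cv2.imwrite('pics/j12.png',C)
print(manip.get_obs()['grasp_force'])
E
```

```text
at [ 0.5449 -0.1654  0.0505] 57.04 tilt [-0.03  0.02] t 17.8 w 0.311
-> (0.678, -0.241, 0.05, 57) rows 7 dz [np.float64(0.0), np.float64(0.0), np.float64(0.0), np.float64(0.0), np.float64(0.0), np.float64(0.0), np.float64(0.01)] T [[0.05, 0.87, 0.0], [0.05, 0.87, 0.0], [0.05, 0.87, 0.0], [0.05, 0.88, 0.0], [0.05, 0.87, 0.01], [0.06, 0.88, 0.0], [0.05, 0.87, 0.01]]
24.691963128279895
```

View pics/j12.png

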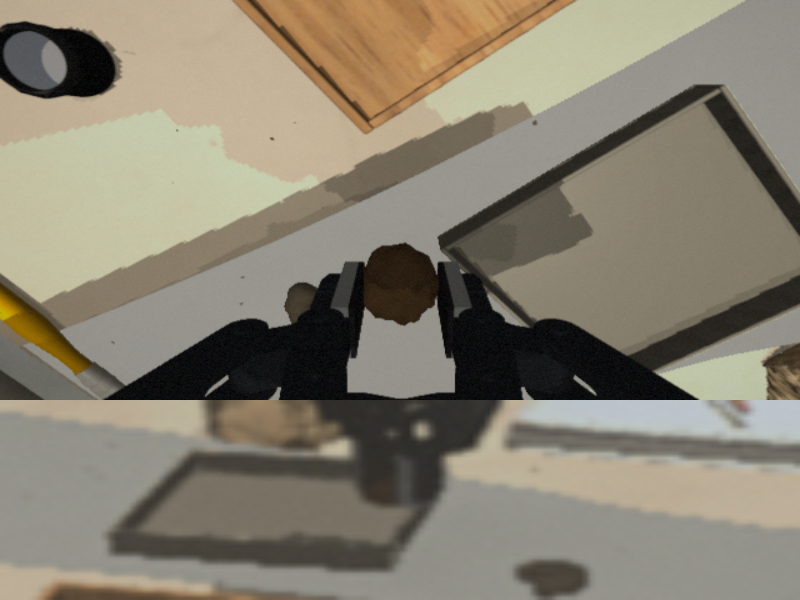

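The lump is held level at (400,280) in the composite. Card-tray rim corners in wrist pixels are about (352,240) near and (574,87) far.

```bash
python3 - <<'E'
from h import *
w=load('w12')
for q in [(352,240),(568,86),(577,87),(520,368)]: print(q,atz(w,q,.022).round(4),atz(w,q,0).round(4))
A,B=[atz(w,q,.022)[:2] for q in [(352,240),(574,87)]]
u=B-A;L=np.linalg.norm(u);u/=L;n=np.array([u[1],-u[0]]);c=(A+B)/2+.075*n;print(L,np.degrees(np.arctan2(u[1],u[0])),c)
E
```

```text
(352, 240) [ 0.5608 -0.1796  0.022 ] [ 0.5572 -0.1891  0.    ]
(568, 86) [ 0.6989 -0.1663  0.022 ] [ 0.7111 -0.1743  0.    ]
(577, 87) [ 0.7026 -0.1693  0.022 ] [ 0.7153 -0.1776  0.    ]
(520, 368) [ 0.6071 -0.3234  0.022 ] [ 0.6089 -0.3494  0.    ]
0.1409242087852345 4.551381928595933 [ 0.63700293 -0.24877898]
```

>>> jog_arm(dr=[[0,0,0],[0,0,0],[0,0,0],[0,0,0],[0,0,0],[0,0,0],[0,0,0],[0,0,0]], translation=[[0.05,0.85,0],[0.05,0.85,0],[0.05,0.85,0],[0.05,0.85,0],[0.05,0.85,0],[0.05,0.85,0],[0.05,0.85,0],[0,0,0]], jaw=[0,0,0,0,0,0,0,0])

```text
clock: 18.6
position: [0.6755, -0.24, 0.0504]
ee_rot: [0.879, 0.477, 0.0, 0.0]
ft_force: [0.2, 0.4, 0.3]
grip_width: 0.311
grasp_force: 24.7
```

>>> jog_arm(dr=[[0,0,0],[0,0,0],[0,0,0],[0,0,0],[0,0,0],[0,0,0]], translation=[[0,0,0.6],[0,0,0.9],[0,0,0.6],[0,0,0.3],[0,0,0.2],[0,0,0]], jaw=[0,0,0,0,0,0])

```text
clock: 19.2
position: [0.6744, -0.239, -0.0145]
ee_rot: [0.879, 0.478, -0.0, -0.0]
ft_force: [-0.3, 0.2, -0.4]
grip_width: 0.309
grasp_force: 24.7
```

>>> jog_arm(dr=[[0,0,0],[0,0,0],[0,0,0],[0,0,0]], translation=[[0,0,0.06],[0,0,0.05],[0,0,0],[0,0,0]], jaw=[0,0,0,0])

```text
clock: 19.6
position: [0.6749, -0.2393, -0.0166]
ee_rot: [0.879, 0.477, 0.0, 0.0]
ft_force: [-0.5, 0.4, 0.3]
grip_width: 0.308
grasp_force: 24.7
```

>>> jog_arm(dr=[[0,0,0],[0,0,0],[0,0,0]], translation=[[0,0,0.05],[0,0,0.03],[0,0,0]], jaw=[0,0,0])

```text
clock: 19.9
position: [0.6751, -0.2394, -0.0173]
ee_rot: [0.879, 0.477, 0.0, 0.0]
ft_force: [-5.3, 2.4, 12.3]
grip_width: 0.307
grasp_force: 25.7
```

>>> jog_arm(dr=[[0,0,0],[0,0,0],[0,0,0],[0,0,0],[0,0,0],[0,0,0],[0,0,0],[0,0,0],[0,0,0]], translation=[[0,0,0],[0,0,0],[0,0,-0.5],[0,0,-1],[0,0,-1],[0,0,-1],[0,0,-1],[-0.36,-0.94,0],[-0.36,-0.94,0]], jaw=[0.5,0.5,0.5,0.5,0.6,0.6,0.6,0.7,0.8])

```text
clock: 20.8
position: [0.6258, -0.2285, 0.0952]
ee_rot: [0.879, 0.478, 0.001, 0.001]
ft_force: [-1.3, -0.7, -0.3]
grip_width: 0.801
grasp_force: 0.0
```

>>> jog_arm(dr=[[0,0,0],[0,0,0],[0,0,0],[0,0,0],[0,0,0],[0,0,-1],[0,0,-1],[0,0,-1],[0,0,-1],[0,0,-1]], translation=[[-0.36,-0.94,0],[-0.36,-0.94,0],[-0.36,-0.94,0],[-0.36,-0.94,0],[-0.36,-0.94,0],[-0.36,-0.94,0],[0,0,0],[0,0,0],[0,0,0],[0,0,0]], jaw=[0.8,0.8,0.8,0.8,0.8,0.8,0.8,0.8,0.8,0.8])

```text
clock: 21.8
position: [0.478, -0.1974, 0.0945]
ee_rot: [0.781, 0.624, 0.0, 0.001]
ft_force: [-0.0, 1.0, -0.3]
grip_width: 0.801
grasp_force: 0.0
```

>>> jog_arm(dr=[[0,0,-1],[0,0,-1],[0,0,-1],[0,0,-1],[0,0,0]], translation=[[0,0,0],[0,0,0],[0,0,0],[0,0,0],[0,0,0]], jaw=[0.8,0.8,0.8,0.8,0.8])

```text
clock: 22.3
position: [0.478, -0.1974, 0.0943]
ee_rot: [0.688, 0.726, 0.0, 0.0]
ft_force: [-0.1, 0.4, -0.3]
grip_width: 0.804
grasp_force: 0.0
```

```bash
python3 - <<'E'
from h import *
d=shot('wrist','w13'); plan()
for z in (.003,.007): P=ell(d,(.4775,-.197),z,R=.035,rb=1.08)
for a in range(70,125,5):
    n=np.array([np.sin(np.radians(a)),-np.cos(np.radians(a))]);q=P@n;t=P@np.array([n[1]*-1,n[0]]);print(a,'width',round((q.max()-q.min())*1e3,1),'len',round((t.max()-t.min())*1e3,1))
e=cv2.minEnclosingCircle((P*1000).astype(np.float32));print(e)
E
```

```text
at [ 0.478  -0.1974  0.0942] 92.96 tilt [ 0.04 -0.03] t 22.35 w 0.803
(array([ 0.4751, -0.1989]), 'mm', 37.5, 44.6, 'long axis deg', np.float32(131.5), 'area', np.int32(5199))
ell 0.4755 -0.1981 [37.8 47.2] long 117.3
(array([ 0.4752, -0.1976]), 'mm', 36.8, 44.2, 'long axis deg', np.float32(131.4), 'area', np.int32(5027))
ell 0.4754 -0.1968 [37.2 46.4] long 117.4
70 width 41.2 len 43.9
75 width 41.0 len 44.6
80 width 40.7 len 45.1
85 width 40.0 len 45.2
90 width 39.5 len 45.0
95 width 39.2 len 45.7
100 width 39.2 len 46.1
105 width 38.9 len 46.3
110 width 38.5 len 46.3
115 width 38.1 len 46.0
120 width 37.7 len 45.5
((477.25, -195.0), 23.163917541503906)
```

```bash
python3 - <<'E'
from h import *
d=load('w13'); P=ell(d,(.4775,-.197),.006,R=.035,rb=1.08)
a=np.radians(105); n=np.array([np.sin(a),-np.cos(a)]);t=np.array([np.cos(a),np.sin(a)])
q=P@n;r=P@t; c=n*(q.max()+q.min())/2+t*(r.max()+r.min())/2; print(c)
plan((c[0],c[1],.03,105),(c[0],c[1],-.018,105))
E
```

```text
(array([ 0.4751, -0.1979]), 'mm', 36.8, 44.5, 'long axis deg', np.float32(131.5), 'area', np.int32(5054))
ell 0.4754 -0.1972 [37.2 46.6] long 117.5
[ 0.47548774 -0.1957222 ]
at [ 0.478  -0.1974  0.0942] 92.96 tilt [ 0.04 -0.03] t 22.35 w 0.803
-> (np.float64(0.47548774047358083), np.float64(-0.19572219601695812), 0.03, 105) rows 4 dz [np.float64(-0.75), np.float64(-0.75), np.float64(-0.76), np.float64(-0.75)] T [[0.02, -0.02, 0.64], [0.02, -0.02, 0.64], [0.02, -0.03, 0.64], [0.02, -0.02, 0.65]]
-> (np.float64(0.47548774047358083), np.float64(-0.19572219601695812), -0.018, 105) rows 2 dz -0.0 T [[0.0, -0.0, 0.96], [0.0, -0.0, 0.96]]
```

>>> jog_arm(dr=[[0,0,-0.75],[0,0,-0.75],[0,0,-0.75],[0,0,-0.75],[0,0,0],[0,0,0],[0,0,0]], translation=[[0.02,-0.02,0.6],[0.02,-0.02,0.9],[0.02,-0.02,0.9],[0.02,-0.02,0.9],[0,0,0.9],[0,0,0.43],[0,0,0]], jaw=[0.75,0.75,0.75,0.75,0.75,0.75,0.7])

```text
clock: 23.05
position: [0.4747, -0.1953, -0.0231]
ee_rot: [0.609, 0.793, -0.0, -0.001]
ft_force: [0.6, 0.0, 1.1]
grip_width: 0.695
grasp_force: 0.0
```

>>> jog_arm(dr=[[0,0,0],[0,0,0],[0,0,0],[0,0,0],[0,0,0]], translation=[[0,0,0],[0,0,0],[0,0,0],[0,0,0],[0,0,0]], jaw=[0.5,0,0,0,0])

```text
clock: 23.55
position: [0.4764, -0.1959, -0.0209]
ee_rot: [0.609, 0.793, 0.0, 0.001]
ft_force: [-1.8, 0.8, 7.7]
grip_width: 0.436
grasp_force: 24.7
```

>>> jog_arm(dr=[[0,0,0],[0,0,0],[0,0,0],[0,0,0],[0,0,0],[0,0,0],[0,0,0],[0,0,0]], translation=[[0,0,-0.4],[0,0,-0.9],[0,0,-0.9],[0.3,0.2,-0.9],[0.92,0.56,-0.9],[0.92,0.56,-0.4],[0.92,0.56,0],[0.92,0.56,0]], jaw=[0,0,0,0,0,0,0,0])

```text
clock: 24.35
position: [0.5093, -0.0828, 0.0894]
ee_rot: [0.609, 0.793, 0.0, 0.001]
ft_force: [-1.1, -0.5, -1.2]
grip_width: 0.434
grasp_force: 25.3
```

>>> jog_arm(dr=[[0,0,0],[0,0,0],[0,0,0],[0,0,0],[0,0,0],[0,0,0],[0,0,0],[0,0,0],[0,0,0],[0,0,0]], translation=[[0.92,0.56,0],[0.92,0.56,0],[0.92,0.56,0],[0.92,0.56,0],[0.92,0.56,0],[0.92,0.56,0],[0.92,0.56,0],[0.92,0.56,0],[0.92,0.56,0],[0.92,0.56,0]], jaw=[0,0,0,0,0,0,0,0,0,0])

```text
clock: 25.35
position: [0.5846, 0.1757, 0.0888]
ee_rot: [0.609, 0.793, 0.0, 0.0]
ft_force: [-0.5, 0.4, -0.4]
grip_width: 0.432
grasp_force: 25.3
```

>>> jog_arm(dr=[[0,0,0],[0,0,0],[0,0,0],[0,0,0]], translation=[[0.92,0.56,0],[0.9,0.56,0],[0,0,0],[0,0,0]], jaw=[0,0,0,0])

```text
clock: 25.75
position: [0.5993, 0.2262, 0.0883]
ee_rot: [0.608, 0.794, 0.0, 0.0]
ft_force: [-0.1, -0.7, -0.8]
grip_width: 0.434
grasp_force: 25.3
```

```bash
python3 - <<'E'
from h import *
d=shot('wrist','w14'); plan(); print(manip.get_obs()['grasp_force'])
f=d['color'].astype(float); q=f[...,0]/(f[...,2]+4)
s=cv2.blur(q,(9,9))[8::16,8::16]*10; print('\n'.join(' '.join('%2d'%min(v,99) for v in r) for r in s))
s=cv2.blur(f.mean(-1),(9,9))[8::16,8::16]/4; print('\n'.join(' '.join('%2d'%min(v,99) for v in r) for r in s))
E
```

```text
at [0.5994 0.2251 0.0882] 105.01 tilt [ 0.01 -0.04] t 25.8 w 0.434
25.35006746998988
11 11 11 11 11 11 12 12 12 12 12 12 12 12 12 12 12 12 12 12 12 12 12 12 12 12 12 12 12 12 12 12 12 11 11 11 11 11 11 11
11 11 12 12 12 12 10 12 12 12 12 12 12 12 12 12 12 12 12 12 12 12 12 12 12 12 12 12 12 12 12 12 12 11 11 11 11 11 11 11
12 12 12 12 11  6 10 10 12 12 12 12 12 12 12 12 12 12 12 12 12 12 12 12 12 12 12 12 12 12 12 12 12 11 11 11 11 11 11 11
12 12 12 12  5  5  7 12 12 12 12 12 12 11 12 12 12 12 12 12 12 12 12 12 12 12 12 12 12 12 12 11 11 11 11 11 11 11 11 11
12 12 12 12 11  5 11 12 12 12 12  9  8  8 12 12 12 12 12 12 12 12 12 12 12 12 12 12 12 12 11 11 11 11 11 11 11 11 11 11
12 12 12 12 12 12 12 12 12 12 12 10  8  8 10 12 12 12 12 12 12 12 12 12 12 12 12 12 11 11 11 11 11 11 11 11 11 11 11 11
12 12 12 12 12 12 12 12 12 12 12 11  8  8 10 12 12 12 12  9  9  9  9  9  9 10 10 11 12 11 11 11 11 11 11 11 11 11 11 11
12 12 12 12 12 12 12 12 12 12 12 12  9  9 12 12 11 12 12  9  9  9  9  9  9  9 10 12 12 11 11 11 11 11 11 11 11 11 11 11
12 61 99 49 12 12 12 12 12 12 12 12 12 11 10 10 10 12 1
[... 4284 characters left out ...]
4 24 25 25 25 27 28 28  8  4  7 18 13 12 11 13 21  6  4 10 41 41 41 41 41 23 44 41 41 41 41 28  5  4
22 22 23 23 23 23 23 24 26 27  4  2 17  7  2  2  2 41 42 28 23 37 42  2  2  2  9 25  2  4 40 14 32 41 41 41 40  5  5  5
22 22 22 23 23 23 26 26 25  2  2  2  2  2  2  2  2 21 31 37 40 41 42  2  2  2  2  2  2  2  2 16 41 41 41 41  9  5  5  5
22 22 23 25 26 26 25 19  2  2  2  3  4  3  2  2 11 26 21 15 11 10 11 11  2  2  2  3  3  2  2  2 26 41 41 24  5  4  4  5
24 25 25 25 25 26 12  2  2  2  3  4  4  3  2  2 12 32 15 26 30 32 29 15  2  2  2  3  4  3  2  2  2 14 38  5  5  5  5 11
25 25 25 25 26  6  2  2  2 12  2  3  6  9  2  2  4 13 15 22 29 21 10  6  2  2  8  9  4  2 11  2  2  2  2  5  4  5 10  6
```

View pics/w14.png

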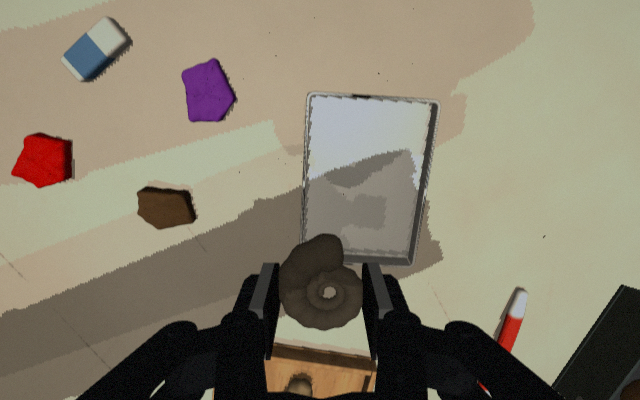

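The ammonite is held level at (322,283). The foil rim corners are (308,93), (440,101), (413,264) and about (301,255). The tusk is at (167,207).

```bash
python3 - <<'E'
from h import *
d=load('w14')
P=np.array([atz(d,q,.016)[:2] for q in [(308,93),(440,101),(413,264)]]);print(P.round(4),[np.linalg.norm(P[0]-P[1]),np.linalg.norm(P[1]-P[2])])
c=(P[0]+P[2])/2;print(c); v=P[1]-P[2]; print(np.degrees(np.arctan2(v[1],v[0])))
plan((c[0],c[1],.05,105),(c[0],c[1],-.017,105))
for z in (.004,.012):
    Q=ell(d,(.489,.196),z,R=.035,rb=1.25)
h=cv2.approxPolyDP((cv2.convexHull((Q*1e4).astype(np.float32))),15,True)[:,0]/1e4;print(h.round(4))
E
```

```text
[[0.5714 0.3005]
 [0.6541 0.3177]
 [0.6774 0.2032]] [np.float64(0.08444345195892787), np.float64(0.11692901759540815)]
[0.62440498 0.25181582]
101.52127886023356
at [0.5994 0.2251 0.0882] 105.01 tilt [ 0.01 -0.04] t 25.8 w 0.434
-> (np.float64(0.6244049754531422), np.float64(0.251815815499275), 0.05, 105) rows 2 dz 0.0 T [[0.39, 0.62, 0.76], [0.38, 0.62, 0.77]]
-> (np.float64(0.6244049754531422), np.float64(0.251815815499275), -0.017, 105) rows 3 dz 0.0 T [[0.0, 0.0, 0.89], [0.0, 0.0, 0.89], [0.0, 0.0, 0.9]]
(array([0.4896, 0.193 ]), 'mm', 41.7, 31.8, 'long axis deg', np.float32(9.8), 'area', np.int32(4163))
ell 0.4887 0.1939 [31.7 42.7] long 8.8
(array([0.4923, 0.197 ]), 'mm', 40.5, 30.5, 'long axis deg', np.float32(11.7), 'area', np.int32(3876))
ell 0.4914 0.1975 [30.7 41. ] long 7.5
[[0.513  0.1945]
 [0.5075 0.2085]
 [0.502  0.2125]
 [0.4775 0.2095]
 [0.4715 0.2045]
 [0.4735 0.188 ]
 [0.487  0.181 ]
 [0.5115 0.1915]]
```

>>> jog_arm(dr=[[0,0,0],[0,0,0],[0,0,0.4],[0,0,0.4],[0,0,0],[0,0,0],[0,0,0],[0,0,0],[0,0,0]], translation=[[0.39,0.62,0],[0.38,0.62,0],[0,0,0.5],[0,0,0.8],[0,0,0.9],[0,0,0.9],[0,0,0.6],[0,0,0.4],[0,0,0]], jaw=[0,0,0,0,0,0,0,0,0])

```text
clock: 26.7
position: [0.6238, 0.2516, -0.0157]
ee_rot: [0.631, 0.776, -0.001, -0.0]
ft_force: [0.2, -0.1, 0.3]
grip_width: 0.434
grasp_force: 25.4
```

>>> jog_arm(dr=[[0,0,0],[0,0,0],[0,0,0],[0,0,0]], translation=[[0,0,0.06],[0,0,0.06],[0,0,0],[0,0,0]], jaw=[0,0,0,0])

```text
clock: 27.1
position: [0.6246, 0.2527, -0.0172]
ee_rot: [0.63, 0.776, 0.0, 0.0]
ft_force: [-0.5, -0.3, -0.9]
grip_width: 0.432
grasp_force: 25.4
```

>>> jog_arm(dr=[[0,0,0],[0,0,0],[0,0,0],[0,0,0]], translation=[[0,0,0.05],[0,0,0.04],[0,0,0],[0,0,0]], jaw=[0,0,0,0])

```text
clock: 27.5
position: [0.6246, 0.2527, -0.0193]
ee_rot: [0.63, 0.776, 0.0, 0.0]
ft_force: [-2.4, -0.7, 4.9]
grip_width: 0.437
grasp_force: 25.8
```

>>> jog_arm(dr=[[0,0,0],[0,0,0],[0,0,0],[0,0,0],[0,0,0],[0,0,0],[0,0,0]], translation=[[0,0,0],[0,0,0],[0,0,-0.4],[0,0,-0.9],[0,0,-1],[0,0,-1],[0,0,-1]], jaw=[0.52,0.52,0.52,0.52,0.6,0.7,0.7])

```text
clock: 28.2
position: [0.6243, 0.2527, 0.0892]
ee_rot: [0.63, 0.776, 0.0, 0.0]
ft_force: [-0.1, -0.1, 1.0]
grip_width: 0.703
grasp_force: 0.0
```

>>> jog_arm(dr=[[0,0,0],[0,0,0],[0,0,0],[0,0,0],[0,0,0],[0,0,0],[0,0,0],[0,0,0]], translation=[[-0.19,-0.96,0],[-0.19,-0.96,0],[-0.19,-0.96,0],[-0.19,-0.96,0],[-0.19,-0.96,0],[-0.19,-0.96,0],[0,0,0],[0,0,0]], jaw=[0.7,0.7,0.7,0.7,0.7,0.7,0.7,0.7])

```text
clock: 29.0
position: [0.4897, 0.1951, 0.0884]
ee_rot: [0.63, 0.776, 0.0, 0.001]
ft_force: [0.7, -0.0, -0.0]
grip_width: 0.697
grasp_force: 0.0
```

```bash
python3 - <<'E'
from h import *
d=shot('wrist','w15'); plan()
for z in (.002,.008,.016):
    Q=ell(d,(.490,.195),z,R=.03,rb=1.25)
    H=cv2.convexHull((Q*1e4).astype(np.float32))
    h=cv2.approxPolyDP(H,15,True)[:,0]/1e4
    for i in range(len(h)):
        e=h[(i+1)%len(h)]-h[i]; L=np.linalg.norm(e)
        if L>.008: print(h[i].round(4),'len',(L*1e3).round(1),'dir',round(np.degrees(np.arctan2(e[1],e[0])),1))
    if z==.008:
        for a in range(0,180,10):
            n=np.array([np.sin(np.radians(a)),-np.cos(np.radians(a))]);q=Q@n;print(a,round((q.max()-q.min())*1e3,1),end='; ')
E
```

```text
at [0.49   0.1954 0.0882] 101.83 tilt [0.08 0.01] t 29.05 w 0.699
(array([0.4916, 0.1924]), 'mm', 39.2, 31.2, 'long axis deg', np.float32(4.8), 'area', np.int32(3806))
ell 0.49 0.1935 [30.9 40.3] long 1.3
[0.5115 0.188 ] len 21.5 dir 111.8
[0.5035 0.208 ] len 30.6 dir -176.2
[0.473 0.206] len 20.5 dir -91.4
[0.4725 0.1855] len 17.1 dir -31.8
[0.487  0.1765] len 27.1 dir 25.1
(array([0.4912, 0.1943]), 'mm', 38.2, 30.3, 'long axis deg', np.float32(4.4), 'area', np.int32(3623))
ell 0.4897 0.1955 [30.2 39.3] long 1.9
[0.5105 0.19  ] len 20.9 dir 111.0
[0.503  0.2095] len 25.0 dir -177.7
[0.472 0.206] len 19.0 dir -87.0
[0.473 0.187] len 15.7 dir -30.7
[0.4865 0.179 ] len 26.4 dir 24.6
0 31.0; 10 31.0; 20 32.3; 30 34.1; 40 37.6; 50 40.0; 60 41.3; 70 41.7; 80 40.8; 90 39.0; 100 38.1; 110 37.1; 120 37.2; 130 37.4; 140 36.6; 150 35.1; 160 34.3; 170 33.0; (array([0.4903, 0.1972]), 'mm', 36.7, 29.0, 'long axis deg', np.float32(6.1), 'area', np.int32(3392))
ell 0.4891 0.1983 [29.2 38. ] long 2.4
[0.509  0.1925] len 20.7 dir 109.7
[0.502 0.212] len 29.1 dir -176.1
[0.472 0.208] len 18.0 dir -86.8
[0.473 0.19 ] len 14.2 dir -32.0
[0.489  0.1825] len 22.4 dir 26.6
```

>>> jog_arm(dr=[[0,0,-1],[0,0,-1],[0,0,-1],[0,0,-1],[0,0,-1],[0,0,-1],[0,0,-1],[0,0,-1],[0,0,-1],[0,0,-1]], translation=[[0,0,0],[0,0,0],[0,0,0],[0,0,0],[0,0,0],[0,0,0],[0,0,0],[0,0,0],[0,0,0],[0,0,0]], jaw=[0.65,0.65,0.65,0.65,0.65,0.65,0.65,0.65,0.65,0.65])

```text
clock: 30.05
position: [0.49, 0.1957, 0.0877]
ee_rot: [0.326, 0.946, 0.0, -0.0]
ft_force: [-0.1, -0.4, -0.9]
grip_width: 0.651
grasp_force: 0.0
```

>>> jog_arm(dr=[[0,0,-1],[0,0,-1],[0,0,-1],[0,0,-1],[0,0,-1],[0,0,-1],[0,0,-1],[0,0,-1],[0,0,-1],[0,0,-1]], translation=[[0,0,0],[0,0,0],[0,0,0],[0,0,0],[0,0,0],[0,0,0],[0,0,0],[0,0,0],[0,0,0],[0,0,0]], jaw=[0.65,0.65,0.65,0.65,0.65,0.65,0.65,0.65,0.65,0.65])

```text
clock: 31.05
position: [0.49, 0.1958, 0.0877]
ee_rot: [-0.017, 1.0, 0.0, 0.0]
ft_force: [0.1, 0.1, 0.8]
grip_width: 0.649
grasp_force: 0.0
```

>>> jog_arm(dr=[[0,0,-0.3],[0,0,0],[0,0,0],[0,0,0]], translation=[[0,0,0.6],[0,0,0.6],[0,0,0],[0,0,0]], jaw=[0.65,0.65,0.65,0.65])

```text
clock: 31.45
position: [0.4888, 0.1952, 0.0568]
ee_rot: [-0.026, 1.0, -0.0, -0.001]
ft_force: [0.1, 0.5, 0.4]
grip_width: 0.647
grasp_force: 0.0
```

```bash
python3 - <<'E'
from h import *
d=shot('wrist','w16'); print(manip.get_obs()['joint_pos'].round(2))
for z in (.002,.014):
    Q=ell(d,(.490,.195),z,R=.03,rb=1.25)
    h=cv2.approxPolyDP(cv2.convexHull((Q*1e4).astype(np.float32)),15,True)[:,0]/1e4; print(h.round(4).tolist())
plan((.488,.192,-.02,183))
E
```

```text
[ 0.27  0.39 -0.86  1.85  0.34  1.05  0.9 ]
(array([0.4924, 0.194 ]), 'mm', 40.5, 30.4, 'long axis deg', np.float32(7.9), 'area', np.int32(3792))
ell 0.4917 0.1955 [30.3 41.2] long 4.9
[[0.5130000114440918, 0.18950000405311584], [0.5105000138282776, 0.20000000298023224], [0.5040000081062317, 0.21050000190734863], [0.476500004529953, 0.2070000022649765], [0.4729999899864197, 0.20399999618530273], [0.47350001335144043, 0.1875], [0.48750001192092896, 0.1784999966621399]]
(array([0.4876, 0.1938]), 'mm', 38.1, 28.9, 'long axis deg', np.float32(7.9), 'area', np.int32(3437))
ell 0.4869 0.1952 [28.8 39.2] long 2.7
[[0.5070000290870667, 0.18950000405311584], [0.5044999718666077, 0.2004999965429306], [0.4984999895095825, 0.2094999998807907], [0.47099998593330383, 0.20600000023841858], [0.46799999475479126, 0.20100000500679016], [0.4699999988079071, 0.1875], [0.48350000381469727, 0.17900000512599945]]
at [0.4892 0.1954 0.0574] -176.98 tilt [-0.03  0.01] t 31.5 w 0.649
-> (0.488, 0.192, -0.02, 183) rows 4 dz 0.0 T [[0.01, -0.03, 0.77], [0.01, -0.03, 0.77], [0.02, -0.04, 0.78], [0.01, -0.03, 0.77]]
```

>>> jog_arm(dr=[[0,0,-0.4],[0,0,-0.3],[0,0,0],[0,0,0],[0,0,0],[0,0,0],[0,0,0],[0,0,0],[0,0,0]], translation=[[0.03,-0.04,0.7],[0.03,-0.04,0.9],[0,0,0.9],[0,0,0.62],[0,0,0],[0,0,0],[0,0,0],[0,0,0],[0,0,0]], jaw=[0.65,0.65,0.65,0.65,0.6,0,0,0,0])

```text
clock: 32.4
position: [0.4887, 0.1937, -0.0193]
ee_rot: [-0.051, 0.999, 0.0, 0.001]
ft_force: [-0.6, 0.6, 8.5]
grip_width: 0.338
grasp_force: 25.3
```

>>> jog_arm(dr=[[0,0,0],[0,0,0],[0,0,0],[0,0,0],[0,0,0],[0,0,0]], translation=[[0,0,-0.4],[0,0,-0.8],[0,0,-0.8],[0,0,-0.9],[0,0,-0.5],[0,0,0]], jaw=[0,0,0,0,0,0])

```text
clock: 33.0
position: [0.489, 0.1932, 0.0663]
ee_rot: [-0.051, 0.999, 0.0, 0.002]
ft_force: [0.4, -0.4, -0.7]
grip_width: 0.34
grasp_force: 24.6
```

>>> jog_arm(dr=[[0,0,0],[0,0,0],[0,0,0],[0,0,0],[0,0,0],[0,0,0],[0,0,0],[0,0,0],[0,0,0],[0,0,0]], translation=[[-0.16,-0.5,0],[-0.16,-0.96,0],[-0.16,-0.96,0],[-0.16,-0.96,0],[-0.16,-0.96,0],[-0.16,-0.96,0],[-0.16,-0.96,0],[-0.16,-0.96,0],[-0.16,-0.96,0],[-0.16,-0.96,0]], jaw=[0,0,0,0,0,0,0,0,0,0])

```text
clock: 34.0
position: [0.5502, -0.0325, 0.063]
ee_rot: [-0.051, 0.999, -0.0, -0.001]
ft_force: [0.3, 0.1, -0.1]
grip_width: 0.343
grasp_force: 24.6
```

>>> jog_arm(dr=[[0,0,0],[0,0,0],[0,0,0],[0,0,0],[0,0,0],[0,0,0],[0,0,0],[0,0,0],[0,0,0],[0,0,0]], translation=[[-0.16,-0.96,0],[-0.16,-0.96,0],[-0.16,-0.96,0],[-0.16,-0.96,0],[-0.16,-0.96,0],[-0.16,-0.96,0],[-0.16,-0.96,0],[-0.16,-0.96,0],[-0.1,-0.9,0],[0,0,0]], jaw=[0,0,0,0,0,0,0,0,0,0])

```text
clock: 35.0
position: [0.6054, -0.2454, 0.0623]
ee_rot: [-0.048, 0.999, -0.001, -0.001]
ft_force: [-0.8, -0.5, -1.0]
grip_width: 0.342
grasp_force: 24.6
```

```bash
python3 - <<'E'
from h import *
d=shot('wrist','w17'); print(manip.get_obs()['joint_pos'].round(2),manip.get_obs()['grasp_force'])
plan((.608,-.252,.07,186),(.608,-.252,-.014,186))
ell(d,(.675,-.2395),.01,R=.04,rb=1.25)
E
```

```text
[ 0.79  0.6  -0.66  1.51  0.39  1.17  1.73] 24.6276875314652
at [ 0.6056 -0.2428  0.0624] -174.35 tilt [-0.15  0.01] t 35.05 w 0.34
-> (0.608, -0.252, 0.07, 186) rows 1 dz -0.09 T [[-0.06, -0.38, -0.3]]
-> (0.608, -0.252, -0.014, 186) rows 4 dz 0.0 T [[0.0, 0.0, 0.84], [0.0, 0.0, 0.84], [0.0, 0.0, 0.84], [0.0, 0.0, 0.84]]
(array([ 0.6633, -0.24  ]), 'mm', 58.6, 46.8, 'long axis deg', np.float32(5.2), 'area', np.int32(8916))
ell 0.6608 -0.2386 [47.4 61.9] long 19.8
```

>>> jog_arm(dr=[[0,0,0],[0,0,0],[0,0,0],[0,0,0],[0,0,0],[0,0,0],[0,0,0]], translation=[[-0.06,-0.3,0.2],[0,0,0.9],[0,0,0.9],[0,0,0.6],[0,0,0.3],[0,0,0.14],[0,0,0]], jaw=[0,0,0,0,0,0,0])

```text
clock: 35.75
position: [0.6095, -0.2472, -0.0113]
ee_rot: [-0.051, 0.999, -0.0, 0.0]
ft_force: [-0.4, -0.0, -0.2]
grip_width: 0.343
grasp_force: 24.6
```

>>> jog_arm(dr=[[0,0,0],[0,0,0],[0,0,0]], translation=[[0,0,0.04],[0,0,0.04],[0,0,0]], jaw=[0,0,0])

```text
clock: 36.05
position: [0.6095, -0.2475, -0.0131]
ee_rot: [-0.051, 0.999, -0.0, 0.0]
ft_force: [0.4, -0.6, -0.7]
grip_width: 0.342
grasp_force: 24.6
```

>>> jog_arm(dr=[[0,0,0],[0,0,0],[0,0,0],[0,0,0]], translation=[[0,0,0.05],[0,0,0.05],[0,0,0.03],[0,0,0]], jaw=[0,0,0,0])

```text
clock: 36.45
position: [0.6094, -0.2474, -0.0162]
ee_rot: [-0.051, 0.999, -0.0, 0.0]
ft_force: [-2.2, 0.0, 4.6]
grip_width: 0.342
grasp_force: 25.3
```

>>> jog_arm(dr=[[0,0,0],[0,0,0],[0,0,0],[0,0,0],[0,0,0],[0,0,0],[0,0,0],[0,0,0],[0,0,0],[0,0,0]], translation=[[0,0,0],[0,0,0],[0,0,-0.5],[0,0,-1],[0,0,-1],[0,0,-1],[0,0,-1],[0,0,-1],[0.5,0,-1],[0.5,0,-1]], jaw=[0.5,0.5,0.5,0.5,0.6,0.7,0.7,0.7,0.7,0.7])

```text
clock: 37.45
position: [0.5843, -0.2495, 0.1727]
ee_rot: [-0.051, 0.999, -0.0, 0.0]
ft_force: [0.4, -0.2, 1.0]
grip_width: 0.7
grasp_force: 0.0
```

>>> jog_arm(dr=[[0,0,0],[0,0,0],[0,0,0],[0,0,0],[0,0,0],[0,0,0]], translation=[[0,0.7,-1],[0,0.7,-0.5],[0,0.7,0],[0,0.7,0],[0,0,0],[0,0,0]], jaw=[0.7,0.7,0.7,0.7,0.7,0.7])

```text
clock: 38.05
position: [0.5769, -0.1798, 0.2072]
ee_rot: [-0.052, 0.999, 0.0, -0.001]
ft_force: [0.3, -1.0, 0.4]
grip_width: 0.701
grasp_force: 0.0
```

```bash
python3 - <<'E'
from h import *
d=shot('wrist','w18'); s=shot('side','s18'); plan()
C=np.zeros((600,800,3),np.uint8)
C[:360,:576]=cv2.resize(d['color'][:,:,::-1],(576,360),interpolation=cv2.INTER_AREA)
a=s['color'][...,::-1]
C[360:,:400]=cv2.resize(a[140:200,260:360],(400,240),interpolation=cv2.INTER_CUBIC)
C[360:,400:]=cv2.resize(a[175:265,220:370],(400,240),interpolation=cv2.INTER_CUBIC)
C[:168,576:]=cv2.resize(a[245:305,190:270],(224,168),interpolation=cv2.INTER_CUBIC)
C[170:338,576:]=cv2.resize(a[200:320,260:420],(224,168),interpolation=cv2.INTER_CUBIC)
cv2.imwrite('pics/j18.png',C)
E
```

```text
at [ 0.577  -0.1811  0.2073] -174.21 tilt [-0.07  0.  ] t 38.15 w 0.699
```

View pics/j18.png

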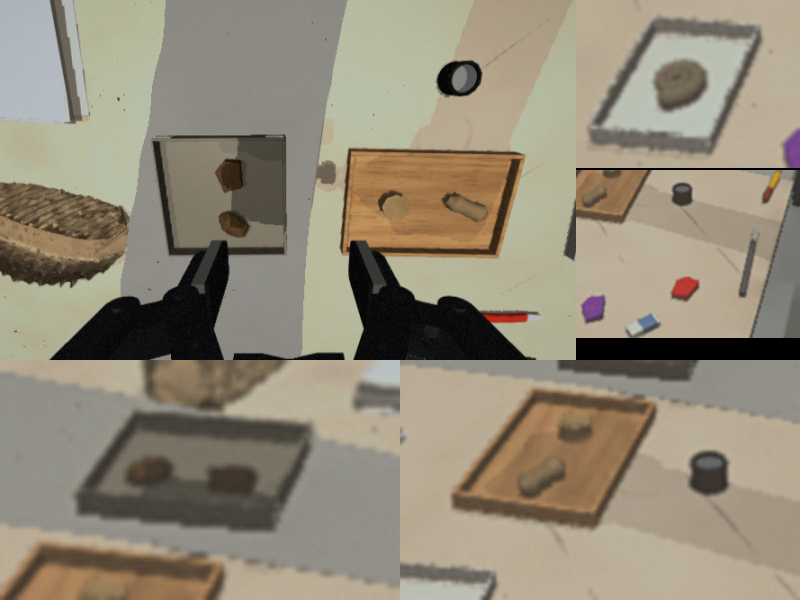

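The final composite shows the tusk (230,175) and lump (233,223) flat and apart in the card tray. The vertebra (393,205) and toe bone (465,207) lie apart in the beech tray, and the ammonite lies flat in the foil tray. The loupe and eraser are undisturbed.

```bash
python3 -c "
from workcell import manip
print(manip.hand_in())"
```

```text
the job is handed in; nothing more can be done
None
```

I sorted all five fossils into their trays and handed the job in at about 38 s. The last pictures showed each lying flat and apart from its tray mate, with the loupe and eraser untouched; the hand-in returned no verdict.

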